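# Gauge the clamp screws of the specimen holder

## Robot

A 6-joint arm with a two-finger parallel gripper is mounted at the origin on the work surface. World frame = base frame: x ahead of the robot, y to its left, z up, the work surface at z = 0. Lengths are in m, angles in rad, forces in N, time in s.
With the tool pointing down it reaches from about 0.35 to 0.775 m from the base axis. Payload 7.3 kg.
Tool frame: the origin (TCP) lies at the very end of the fingers, on their centre line; the grasp point (between the pads) lies 19 mm behind it (robot.tcp_to_grasp is the z of the grasp point in the tool frame, in m); z points along the fingers, y is the line along which they close (so a half turn about z gives the same grasp; the last joint's range is limited). The gripper opens to 92 mm and grips with 3 to 60 N. Pads are 19 mm wide; open, the fingers measure 130 mm over their backs; the gripper's body (75 mm by 190 mm) begins 47 mm behind the grasp point.
Start: joints at [-1.337, 0.342, 1.524, -0, 1.275, -0.146], TCP at [0.195, -0.488, 0.227] pointing down, gripper open.
Joint ranges: [-2.53, 2.53], [-0.77, 2.02], [0.04, 2.7], [-1, 4.14], [0.28, 2.66], [-3.11, 3.11]. Speed limits (rad/s): [2.57, 2.57, 3.14, 3.14, 3.14, 3.14].

## Interface

Orientations are given as [roll, pitch, yaw] about the fixed x, y, z axes, in that order (R = Rz(yaw) Ry(pitch) Rx(roll)).
In Python, from cell import monitor, read_camera, get_calibration, job, robot gives the robot as it stands. The module is installed in compiled form; this text tells all that it offers.
- The arm moves only by the tool send_rows, never from a script. Its argument "targets" is a list of rows, each an object with "translation": the shift along the tool's x, y, z in cm, a list of three; "spin": the turn about the tool's z in degrees; "jaw": the opening, from 0 (shut) to 1 (fully open). A call has exactly 5 rows; each row is the pose to reach, as a shift and turn from the pose commanded when the call began, along the tool's axes at that moment; what a row does not reach only later rows make up. A row lasts 1/10 s, in which the tool goes at most 50 mm and 8.59 degrees, less where a joint would pass 70% of its speed; a pose out of reach is approached as far as the arm can. A call with a gripper value outside its range is refused whole. The fingers move at their own pace and stop on an object; "force" is the grip in N (left out, the last holds). Time passes only in rows, so rows that repeat a pose let the fingers close, or fill a call up. It gives the time, the measured TCP pose, the force, the opening and the grip force at its end, in the units of the state.
- monitor.observe(): the state, without advancing time (a new reading comes with each control period).
- read_camera(name): name is "scene" or "top" or "wrist"; returns (picture, depth): 480x640x3 uint8, red, green, blue; 480x640 float32, m along the optical axis (not along the pixel's ray), 0 where there is no reading.
- get_calibration(name): a dict with "intrinsics" (3x3 intrinsics, pixels), "origin" and "orientation" of the camera in the world; the wrist camera has in their place "hand_eye" (4x4, takes a point from camera to tool coordinates, whose origin is the TCP and whose axes are the flange's). Camera axes: x right, y up, looking along -z (the intrinsics and any distortion apply to the point x, -y, -z); pixel columns grow to the right and rows downward; lengths in m; the calibration is good to about 2 mm. A picture is of the moment at which its call begins: read the wrist's pose just before it. get_calibration takes no time and is no camera call.
- job.hand_in(): hands the job in; it is judged then, once.
The state is a dict: "time": time; "qpos": joint angles; "qvel": joint speeds; "joint_efforts": joint torques, N m; "tool_pos": TCP position; "tool_rot": TCP orientation; "contact_force": force on the tool from outside, world axes, zero at the start; "torque": the same for the moment, N m; "opening": finger opening in m; "grip_force": force on a finger pad.
Only numpy, scipy, OpenCV 4.12 (cv2) and the standard library are available. Lean on these libraries where they do the work, as an engineer would, in place of code of your own. Each camera call takes 0.05 s, during which the arm holds its last target. There are 200 camera calls.

## Task

Flip the cam lever of the little vice over its high point until it snaps closed, so that the gauge nut is clamped. Then try each wing screw from the rack in the gauge nut, by turning it in about a quarter turn past the thread's start: put every screw that turns freely in the low steel tray and every one that binds in the grey bin. Leave the nut clamped in the vice and the other things on the bench alone.

Things in the scene. Friction and masses are not known exactly. Their poses are not given: they have to be found in the camera images.
- screw1: steel wing screw, 84 mm long, 130 g, hangs in the rack thread down. Origin: on its axis at the collar's underside; z towards the head, x across the wing. Above: collar 37 dia, 4 thick; flat wing 40 wide (x), 10 thick (y), from 4 to 40 above the origin: pinch its flat faces. Tip 44 below. All five look alike; sound or damaged, or absent (None)
- screw2: as screw1. Below the collar: coarse thread, outside diameter 28, down to 30 below the origin, then a plain round-nosed pilot, diameter 16.4, to the tip at 44 below. Two-start right-hand thread, lead 20 mm per turn; its two starts are at the +x and -x sides (under the wing's ends), 26 to 30 below the origin
- screw3: as screw1. A sound screw turns freely in the gauge nut: under 0.15 N m and 3 N for the 1.5 rad and more clockwise from the place named under gauge_nut, sinking 4.8 mm. A damaged one starts well, then 0.5 to 1.1 rad on it drags (it pushes up with over 4 N as the hand follows the thread down) and stops (over 0.3 N m); it turns back freely
- screw4: another such screw, same size, origin and axes as screw1; sound or damaged, or absent (None)
- screw5: another such screw, same size, origin and axes as screw1; sound or damaged, or absent (None)
- screw1_flank (a point): point on the axis of screw1, 34 below its origin; when the thread is damaged it stands a few hundredths of a millimetre towards +y: far too little to read from the noisy poses or to see, but it can be felt in the gauge nut
- screw2_flank (a point): point on the axis of screw2, 34 below its origin; when the thread is damaged it stands a few hundredths of a millimetre towards +y: far too little to read from the noisy poses or to see, but it can be felt in the gauge nut
- screw3_flank (a point): point on the axis of screw3, 34 below its origin; when the thread is damaged it stands a few hundredths of a millimetre towards +y: far too little to read from the noisy poses or to see, but it can be felt in the gauge nut
- screw4_flank (a point): point on the axis of screw4, 34 below its origin; when the thread is damaged it stands a few hundredths of a millimetre towards +y: far too little to read from the noisy poses or to see, but it can be felt in the gauge nut
- screw5_flank (a point): point on the axis of screw5, 34 below its origin; when the thread is damaged it stands a few hundredths of a millimetre towards +y: far too little to read from the noisy poses or to see, but it can be felt in the gauge nut
- gauge_nut: steel hexagon, 50 across flats, 34 tall, 0.45 kg, loose in the open vice, flats at its +-y to the jaws. Origin: underside centre. Hole 30 wide, 18.4 between crests. Thread starts at its +x and -x on the top rim (black ticks). A screw whose wing (x) stands 0.25 rad counter-clockwise of the ticks' line drops in until its origin is 55 above the nut's; clockwise from there it sinks 3.2 mm per rad
- nut_mouth (a point): centre of the gauge nut's top face, 34 above its underside. The thread has 2 to 3 mm of axial play; a sound screw can go about 3.3 rad until its tip meets the bed. Half a turn (180 deg) is equivalent. Lowered at other yaws a screw rests higher, by 3.2 mm per rad counter-clockwise of a tick, and turning clockwise leads it into the start
- vice: bench cam vice, bolted down, bed 100 (x) by 235 (y), 20 thick: the nut stands on it. Origin on the bench under the middle of the nut's seat; z up. Jaws 84 wide, tops with lips over the nut's edge 64 above the bench; fixed jaw at -y, moving jaw at +y, 50 apart closed, 55 open
- cam_lever (a joint): angle of the cam lever about its vertical pivot: 0 open (starts 0 to 0.25), 1.85 closed, both against stops; grows counter-clockwise from above. In the vice frame the lever points 0.15 rad + this angle from the x axis. From 0.35 rad on a sprung roller resists with up to about 6 N at the knob, until the high point at 1.35; beyond that it snaps on by itself to the stop and stays
- lever_knob (a point): top of the black round knob (diameter 18, upright, 45 tall) at the lever's end, 100 from the pivot, which stands at (0, 110) in the vice frame; its top is 85 above the bench, the lever bar's top below it 48 above the bench
- rack: aluminium hanging rack, fixed, 79 (x) by 272 (y), two bars with a 31 slot along y between them, tops 60 above the bench; the screws hang in it by their collars, 52 apart, wings roughly along the slot. Origin: centre of the underside
- keep_tray: low steel tray for the sound screws, 230 (x) by 160 (y), walls 26 high, 4 thick, loose (0.7 kg). Origin: centre of the underside; floor 4 thick
- scrap_bin: grey plastic bin for the damaged screws, 180 (x) by 160 (y), walls 50 high, 5 thick, loose (0.6 kg). Origin: centre of the underside; floor 5 thick
- puck1: black sample puck, 32 diameter, 22 tall, bystander
- puck2: another such puck, bystander
- bottle: white bottle, 56 diameter, 150 tall, bystander
- brush: brush lying on the bench, bystander

How it is judged:
By the outcome, as a careful person would: the job done as asked, in the order asked, and still so for the second after the job is handed in, with the robot touching nothing.
Of screw1, screw2, screw3, screw4, screw5 only 3 to 4 are there at a start; the rules pass over those that are not, and their reading is None.
At some moment in a run one of keep_tray, scrap_bin may be knocked a few centimetres aside while the robot is not near it.
It also fails if it takes over 210 s, if anything falls off the work surface, if the arm or the gripper's body presses on something with over 40 N, if the wrist force passes 120 N, or if a joint passes its speed limit or range.

## Working session

There is one attempt and no reset: what is moved stays moved. The work goes in short steps, Python scripts to look and compute and a tool call to move; the robot and the scene stay as the last step left them, time stands still between calls to the robot, and variables do not carry over. Pictures are saved under pics/ and viewed, at most 14 in all, crops included, and the job is handed in when it is done.

Besides the shell and the picture viewer there is one more tool, called after "Request:" by a JSON object that holds its "method" and its "body". send_rows: Moves the arm, as the interface text tells. Its arguments: {"type":"object","properties":{"targets":{"type":"array"},"force":{"type":"number"}},"required":["targets"]}

```bash
mkdir -p pics; ls
python3 - <<'E'
from cell import monitor, read_camera, get_calibration, robot
import cv2,numpy as np
s=monitor.observe(); print(s)
for n in("top","scene"):
    p,d=read_camera(n); cv2.imwrite(f"pics/{n}0.png",p[:,:,::-1]); np.savez(f"{n}0.npz",p=p,d=d)
    print(n,get_calibration(n))
print(get_calibration("wrist"))
print([a for a in dir(robot) if a[0]!='_'])
E
```

```text
pics
{'time': 0.0, 'qpos': array([-1.33700281e+00,  3.42739648e-01,  1.52502243e+00, -2.48479462e-05,
        1.27537710e+00, -1.46010267e-01]), 'qvel': array([ 0.00082112, -0.00021337,  0.00026379,  0.00013006, -0.00084213,
       -0.00163962]), 'joint_efforts': array([-1.94169712e-03, -4.31246710e+01, -2.44226253e+01,  7.15201395e-02,
        5.60235931e-02, -1.31094862e-04]), 'tool_pos': array([ 0.19455146, -0.48718612,  0.22603428]), 'tool_rot': array([-3.14005913e+00, -2.01499799e-04,  3.79810880e-01]), 'contact_force': array([ 0.78596703,  0.67836917, -0.15834422]), 'torque': array([ 0.0052505 , -0.05687804, -0.04655885]), 'grip_force': 0.0, 'opening': 0.09196608035953062}
top {'intrinsics': array([[536.47281494,   0.        , 317.50643515],
       [  0.        , 536.47281494, 238.7629103 ],
       [  0.        ,   0.        ,   1.        ]]), 'origin': array([0.43498429, 0.00309018, 1.02601003]), 'orientation': array([ 0.12628443,  0.00802081, -1.59162942])}
scene {'intrinsics': array([[487.89104756,   0.        , 318.65524134],
       [  0.        , 487.89104756, 240.63494006],
       [  0.        ,   0.        ,   1.        ]]), 'origin': array([0.88401832, 0.40300882, 0.86220103]), 'orientation': array([0.59074478, 0.01627291, 2.43924919])}
{'intrinsics': array([[398.52266995,   0.        , 314.90208755],
       [  0.        , 398.52266995, 238.23073223],
       [  0.        ,   0.        ,   1.        ]]), 'hand_eye': array([[ 9.78940807e-04,  9.57561425e-01,  2.88227616e-01,
         7.78332918e-02],
       [ 9.99999509e-01, -8.92415313e-04, -4.31595867e-04,
        -8.69969705e-04],
       [-1.56060815e-04,  2.88227897e-01, -9.57561828e-01,
        -1.57644548e-01],
       [ 0.00000000e+00,  0.00000000e+00,  0.00000000e+00,
         1.00000000e+00]])}
['IKError', 'tcp_to_grasp']
```

View pics/top0.png

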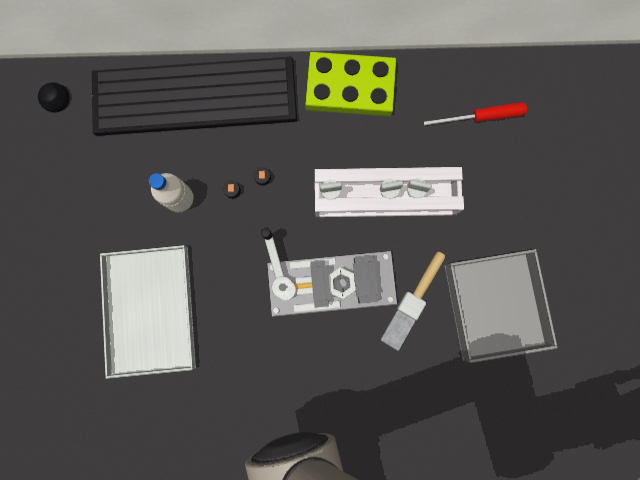

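View pics/scene0.png

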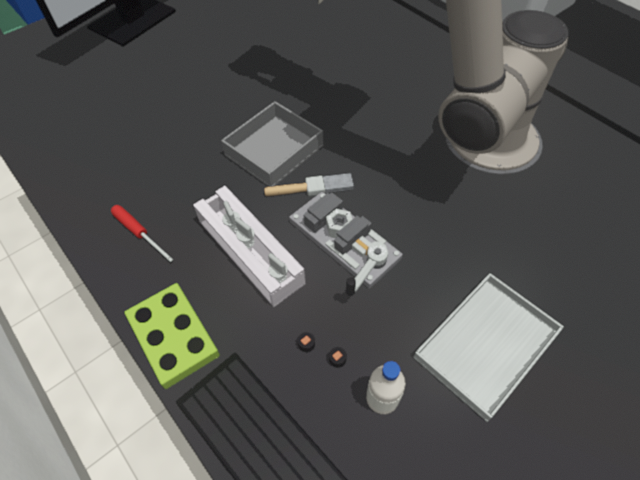

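The top view shows screws hanging at about (331,189), (391,189) and (419,188). The nut is at (342,283), the lever pivot at (284,288) and the knob at (267,233). The tray is at (148,312) and the bin at (500,305).

```bash
cat > h.py <<'E'
import numpy as np,cv2
from scipy.spatial.transform import Rotation as R
from cell import monitor,read_camera,get_calibration
def pose(n,s=None):
    c=get_calibration(n)
    if n=="wrist":
        s=s or monitor.observe(); Rt=R.from_euler('xyz',s['tool_rot']).as_matrix(); H=c['hand_eye']
        return c['intrinsics'],Rt@H[:3,:3],Rt@H[:3,3]+s['tool_pos']
    return c['intrinsics'],R.from_euler('xyz',c['orientation']).as_matrix(),c['origin']
def at_z(P,uv,z):
    K,Rm,o=P; uv=np.atleast_2d(uv).astype(float)
    r=np.c_[(uv[:,0]-K[0,2])/K[0,0],-(uv[:,1]-K[1,2])/K[1,1],-np.ones(len(uv))]@Rm.T
    return o+r*((z-o[2])/r[:,2])[:,None]
def cloud(P,d):
    K,Rm,o=P; v,u=np.mgrid[:480,:640]
    c=np.stack([(u-K[0,2])/K[0,0]*d,-(v-K[1,2])/K[1,1]*d,-d],-1)
    X=c@Rm.T+o; X[d<=0]=np.nan; return X
def proj(P,X):
    K,Rm,o=P; c=(np.atleast_2d(X)-o)@Rm; 
    return np.c_[K[0,2]+K[0,0]*c[:,0]/-c[:,2],K[1,2]-K[1,1]*c[:,1]/-c[:,2]]
def rect(P,img,x0,x1,y0,y1,z,mm=1.0):  # orthophoto at plane z: rows=x falling, cols=y falling
    xs=np.arange(x1,x0,-mm/1000); ys=np.arange(y1,y0,-mm/1000)
    X=np.stack(np.meshgrid(xs,ys,indexing='ij')+[np.full((len(xs),len(ys)),z)],-1) if 0 else np.dstack([*np.meshgrid(xs,ys,indexing='ij'),np.full((len(xs),len(ys)),z)])
    m=proj(P,X.reshape(-1,3)).reshape(len(xs),len(ys),2).astype(np.float32)
    return cv2.remap(img,m,None,cv2.INTER_LINEAR)
E
python3 - <<'E'
from h import *
f=np.load('top0.npz');P=pose('top');X=cloud(P,f['d'])
print('bench z',[X[v,u].round(4) for u,v in((220,350),(420,400),(560,200))])
for n,uv,z in[('nut',(342.5,283),.054),('pivot',(284,288),.048),('knob',(266.5,233),.085),('s1',(331,189),.1),('s2',(391,189),.1),('s3',(419,188),.1)]:
    print(n,at_z(P,uv,z)[0].round(4),X[int(uv[1]),int(uv[0])].round(4))
for n,c,z in[('tray',[(102,254),(187,247),(194,370),(107,377)],.026),('bin',[(447,263),(538,251),(555,348),(469,361)],.05),('vicebed',[(269,263),(392,252),(396,300),(275,315)],.02),('rack',[(315,170),(462,168),(463,209),(316,214)],.06)]:
    q=at_z(P,c,z);print(n,q[:,:2].round(4).tolist(),q.mean(0).round(4))
# screws: high points
m=(X[...,2]>.066)&(X[...,0]>.45)&(X[...,0]<.65)&(abs(X[...,1])<.25)
n,l,st,ce=cv2.connectedComponentsWithStats(m.astype(np.uint8))
for i in range(1,n):
    if st[i,4]>15:
        q=X[l==i]; mu=q.mean(0); e=np.linalg.svd(q[:,:2]-mu[:2],full_matrices=False)[2][0]; print(st[i,4],mu.round(4),q[:,2].max().round(4),np.arctan2(e[1],e[0]))
E
```

```text
bench z [array([0.3586, 0.1963, 0.0005]), array([ 0.2604, -0.1747,  0.0028]), array([ 0.63  , -0.4611,  0.0042])]
nut [ 0.477  -0.0352  0.054 ] [ 0.4785 -0.0356  0.0198]
pivot [0.4704 0.0711 0.048 ] [0.4701 0.0705 0.0572]
knob [0.5669 0.0983 0.085 ] [0.5672 0.0994 0.083 ]
s1 [ 0.6405 -0.0175  0.1   ] [ 0.6442 -0.0179  0.083 ]
s2 [ 0.6381 -0.123   0.1   ] [ 0.6434 -0.1263  0.0757]
s3 [ 0.6387 -0.1722  0.1   ] [ 0.6426 -0.1755  0.0827]
tray [[0.5421, 0.4138], [0.5518, 0.254], [0.3255, 0.2389], [0.3162, 0.3979]] [0.4339 0.3261 0.026 ]
bin [[0.5094, -0.2264], [0.5278, -0.393], [0.3537, -0.4106], [0.3341, -0.2565]] [ 0.4312 -0.3216  0.05  ]
vicebed [[0.5189, 0.1007], [0.5347, -0.1312], [0.4448, -0.1352], [0.4218, 0.0904]] [ 0.48   -0.0188  0.02  ]
rack [[0.6857, 0.0102], [0.6833, -0.2606], [0.6067, -0.2582], [0.6034, 0.0101]] [ 0.6448 -0.1246  0.06  ]
175 [ 0.6444 -0.1226  0.0905] 0.1048 1.6501478306993778
191 [ 0.6441 -0.1757  0.0901] 0.1033 -1.7429569909090739
158 [ 0.6454 -0.0162  0.0913] 0.1035 -1.5060974248469587
20 [0.6459 0.2491 0.0788] 0.0958 3.007239610439722
91 [0.5678 0.0996 0.0832] 0.0896 -1.9635618433761122
```

```bash
cat >> h.py <<'E'
def shift(cur,tgt):
    (x,y,z,p),(X,Y,Z,Q)=cur,tgt; dx,dy=X-x,Y-y; c,s=np.cos(p),np.sin(p)
    dq=(Q-p+np.pi)%(2*np.pi)-np.pi
    return [round(100*(c*dx+s*dy),2),round(100*(s*dx-c*dy),2),round(100*(z-Z),2),round(-np.degrees(dq),1)]
def apply(cur,r):
    x,y,z,p=cur;c,s=np.cos(p),np.sin(p); a,b,d=np.array(r[:3])/100
    return (x+c*a+s*b,y+s*a-c*b,z-d,p-np.radians(r[3]))
def now():
    s=monitor.observe(); return (*s['tool_pos'],s['tool_rot'][2])
def plan(*wps,cur=None,mm=200,deg=38):
    cur=cur or now()
    for w in wps:
        r=shift(cur,w); n=max(1,int(np.ceil(max(np.linalg.norm(r[:3])*10/mm,abs(r[3])/deg))))
        a=np.array(cur); d=np.array(w)-a; d[3]=(d[3]+np.pi)%(2*np.pi)-np.pi
        for i in range(n):
            r=shift(cur,tuple(a+d*(i+1)/n)); cur=apply(cur,r); print(r,'->',np.round(cur,4))
    return cur
E
python3 - <<'E'
from h import *
q=2.65;n=np.array([np.cos(q),np.sin(q)]);pv=np.array([.4704,.0711]);b=[]
pc=lambda th,off=.0185:pv+.1*np.array([np.cos(th),np.sin(th)])-off*n
c=plan((.50,-.17,.2,1.6),(*pc(.275,.027),.17,q),(*pc(.275,.027),.058,q))
for k in range(4):
    print('call',k); st=c
    for j in range(5):
        th=.275+(k*5+j+1)*(1.82-.275)/20
        r=shift(st,(*pc(th),.058,q)); print(r)
    c=apply(st,r)
E
```

```text
[np.float64(13.38), np.float64(-6.05), np.float64(0.87), np.float64(-23.3)] -> [ 0.2964 -0.3814  0.2174  0.7865]
[np.float64(14.67), np.float64(-0.26), np.float64(0.87), np.float64(-23.3)] -> [ 0.3982 -0.2758  0.2087  1.1932]
[np.float64(13.58), np.float64(5.56), np.float64(0.87), np.float64(-23.3)] -> [ 0.5    -0.17    0.2     1.5998]
[np.float64(12.64), np.float64(4.89), np.float64(1.5), np.float64(-30.1)] -> [ 0.5452 -0.0423  0.185   2.1252]
[np.float64(8.48), np.float64(10.57), np.float64(1.5), np.float64(-30.1)] -> [0.5904 0.0855 0.17   2.6505]
[np.float64(-0.0), np.float64(0.0), np.float64(11.2), np.float64(0.0)] -> [0.5904 0.0855 0.058  2.6505]
call 0
[np.float64(1.4), np.float64(0.54), np.float64(0.0), np.float64(0.0)]
[np.float64(2.0), np.float64(1.03), np.float64(0.0), np.float64(0.0)]
[np.float64(2.63), np.float64(1.47), np.float64(0.0), np.float64(0.0)]
[np.float64(3.3), np.float64(1.87), np.float64(0.0), np.float64(0.0)]
[np.float64(3.99), np.float64(2.21), np.float64(0.0), np.float64(0.0)]
call 1
[np.float64(0.72), np.float64(0.29), np.float64(0.0), np.float64(0.0)]
[np
[... 309 characters left out ...]
float64(-0.01), np.float64(0.0), np.float64(0.0)]
[np.float64(1.54), np.float64(-0.07), np.float64(0.0), np.float64(0.0)]
[np.float64(2.31), np.float64(-0.2), np.float64(0.0), np.float64(0.0)]
[np.float64(3.06), np.float64(-0.38), np.float64(0.0), np.float64(0.0)]
[np.float64(3.79), np.float64(-0.62), np.float64(0.0), np.float64(0.0)]
call 3
[np.float64(0.71), np.float64(-0.29), np.float64(0.0), np.float64(0.0)]
[np.float64(1.4), np.float64(-0.64), np.float64(0.0), np.float64(0.0)]
[np.float64(2.06), np.float64(-1.05), np.float64(0.0), np.float64(0.0)]
[np.float64(2.69), np.float64(-1.5), np.float64(0.0), np.float64(0.0)]
[np.float64(3.28), np.float64(-2.0), np.float64(0.0), np.float64(0.0)]
```

Request:
{"method": "send_rows", "body": {"targets": [{"translation": [13.4, -6.0, 0.9], "spin": -23, "jaw": 0}, {"translation": [13.4, -6.0, 0.9], "spin": -23, "jaw": 0}, {"translation": [13.4, -6.0, 0.9], "spin": -23, "jaw": 0}, {"translation": [13.4, -6.0, 0.9], "spin": -23, "jaw": 0}, {"translation": [13.4, -6.0, 0.9], "spin": -23, "jaw": 0}]}}

```text
time: 0.6
tool_pos: [0.2974, -0.3816, 0.2176]
tool_rot: [-3.141, 0.0, 0.783]
contact_force: [-0.2, -0.3, -0.4]
opening: 0.0565
grip_force: 0.0
```

Request:
{"method": "send_rows", "body": {"targets": [{"translation": [14.7, -0.3, 0.9], "spin": -23, "jaw": 0}, {"translation": [14.7, -0.3, 0.9], "spin": -23, "jaw": 0}, {"translation": [14.7, -0.3, 0.9], "spin": -23, "jaw": 0}, {"translation": [14.7, -0.3, 0.9], "spin": -23, "jaw": 0}, {"translation": [14.7, -0.3, 0.9], "spin": -23, "jaw": 0}]}}

```text
time: 1.1
tool_pos: [0.399, -0.2772, 0.2086]
tool_rot: [-3.141, 0.001, 1.182]
contact_force: [0.1, 0.4, 0.1]
opening: 0.0163
grip_force: 0.0
```

Request:
{"method": "send_rows", "body": {"targets": [{"translation": [13.6, 5.6, 0.9], "spin": -23, "jaw": 0}, {"translation": [13.6, 5.6, 0.9], "spin": -23, "jaw": 0}, {"translation": [13.6, 5.6, 0.9], "spin": -23, "jaw": 0}, {"translation": [13.6, 5.6, 0.9], "spin": -23, "jaw": 0}, {"translation": [13.6, 5.6, 0.9], "spin": -23, "jaw": 0}]}}

```text
time: 1.6
tool_pos: [0.5021, -0.1733, 0.1994]
tool_rot: [-3.141, 0.001, 1.582]
contact_force: [-0.2, -0.5, -0.5]
opening: 0.0004
grip_force: 0.0
```

Request:
{"method": "send_rows", "body": {"targets": [{"translation": [12.6, 4.9, 1.5], "spin": -30, "jaw": 0}, {"translation": [12.6, 4.9, 1.5], "spin": -30, "jaw": 0}, {"translation": [12.6, 4.9, 1.5], "spin": -30, "jaw": 0}, {"translation": [12.6, 4.9, 1.5], "spin": -30, "jaw": 0}, {"translation": [12.6, 4.9, 1.5], "spin": -30, "jaw": 0}]}}

```text
time: 2.1
tool_pos: [0.5493, -0.0471, 0.1847]
tool_rot: [-3.141, 0.0, 2.105]
contact_force: [-0.3, -1.1, 0.7]
opening: 0.0002
grip_force: 0.0
```

Request:
{"method": "send_rows", "body": {"targets": [{"translation": [8.5, 10.6, 1.5], "spin": -30, "jaw": 0}, {"translation": [8.5, 10.6, 1.5], "spin": -30, "jaw": 0}, {"translation": [8.5, 10.6, 1.5], "spin": -30, "jaw": 0}, {"translation": [8.5, 10.6, 1.5], "spin": -30, "jaw": 0}, {"translation": [8.5, 10.6, 1.5], "spin": -30, "jaw": 0}]}}

```text
time: 2.6
tool_pos: [0.5975, 0.0802, 0.1695]
tool_rot: [-3.141, 0.0, 2.627]
contact_force: [0.9, -0.1, -0.4]
opening: 0.0002
grip_force: 0.0
```

Request:
{"method": "send_rows", "body": {"targets": [{"translation": [0.8, 0.1, 3.0], "spin": 0, "jaw": 0}, {"translation": [0.8, 0.1, 7.0], "spin": 0, "jaw": 0}, {"translation": [0.8, 0.1, 11.2], "spin": 0, "jaw": 0}, {"translation": [0.8, 0.1, 11.2], "spin": 0, "jaw": 0}, {"translation": [0.8, 0.1, 11.2], "spin": 0, "jaw": 0}]}}

```text
time: 3.1
tool_pos: [0.5911, 0.0848, 0.0584]
tool_rot: [-3.141, -0.0, 2.626]
contact_force: [0.8, -0.2, 0.1]
opening: 0.0006
grip_force: 0.0
```

Request:
{"method": "send_rows", "body": {"targets": [{"translation": [1.4, 0.54, 0], "spin": 0, "jaw": 0}, {"translation": [2.0, 1.0, 0], "spin": 0, "jaw": 0}, {"translation": [2.6, 1.5, 0], "spin": 0, "jaw": 0}, {"translation": [3.3, 1.9, 0], "spin": 0, "jaw": 0}, {"translation": [4.0, 2.2, 0], "spin": 0, "jaw": 0}]}}

```text
time: 3.6
tool_pos: [0.5694, 0.1266, 0.0609]
tool_rot: [3.136, 0.007, 2.63]
contact_force: [7.0, 2.4, 1.2]
opening: 0.0005
grip_force: 3.3
```

Request:
{"method": "send_rows", "body": {"targets": [{"translation": [0.7, 0.3, 0], "spin": 0, "jaw": 0}, {"translation": [1.45, 0.5, 0], "spin": 0, "jaw": 0}, {"translation": [2.2, 0.7, 0], "spin": 0, "jaw": 0}, {"translation": [3.0, 0.8, 0], "spin": 0, "jaw": 0}, {"translation": [3.75, 0.85, 0], "spin": 0, "jaw": 0}]}}

```text
time: 4.1
tool_pos: [0.5431, 0.152, 0.0612]
tool_rot: [3.134, 0.012, 2.631]
contact_force: [11.8, -1.9, -0.8]
opening: 0.0007
grip_force: 5.2
```

Request:
{"method": "send_rows", "body": {"targets": [{"translation": [0.8, 0, 0], "spin": 0, "jaw": 0}, {"translation": [1.55, -0.1, 0], "spin": 0, "jaw": 0}, {"translation": [2.3, -0.2, 0], "spin": 0, "jaw": 0}, {"translation": [3.05, -0.4, 0], "spin": 0, "jaw": 0}, {"translation": [3.8, -0.6, 0], "spin": 0, "jaw": 0}]}}

```text
time: 4.6
tool_pos: [0.5068, 0.1657, 0.0613]
tool_rot: [3.133, 0.011, 2.63]
contact_force: [11.1, 0.5, 1.2]
opening: 0.0005
grip_force: 4.2
```

Request:
{"method": "send_rows", "body": {"targets": [{"translation": [0.7, -0.3, 0], "spin": 0, "jaw": 0}, {"translation": [1.4, -0.65, 0], "spin": 0, "jaw": 0}, {"translation": [2.05, -1.05, 0], "spin": 0, "jaw": 0}, {"translation": [2.7, -1.5, 0], "spin": 0, "jaw": 0}, {"translation": [3.3, -2.0, 0], "spin": 0, "jaw": 0}]}}

```text
time: 5.1
tool_pos: [0.4633, 0.1635, 0.0587]
tool_rot: [3.14, 0.002, 2.631]
contact_force: [1.8, -0.4, 0.5]
opening: 0.0003
grip_force: 1.0
```

Request:
{"method": "send_rows", "body": {"targets": [{"translation": [-0.5, 0, 0], "spin": 0, "jaw": 0}, {"translation": [-0.5, 0, -5], "spin": 0, "jaw": 0}, {"translation": [-0.5, 0, -10], "spin": 0, "jaw": 0}, {"translation": [-0.5, 0, -14], "spin": 0, "jaw": 0}, {"translation": [-0.5, 0, -14], "spin": 0, "jaw": 0.5}]}}

```text
time: 5.6
tool_pos: [0.4703, 0.1611, 0.2028]
tool_rot: [3.136, 0.007, 2.631]
contact_force: [0.5, -0.5, -1.4]
opening: 0.0047
grip_force: 0.0
```

Run:
```python
from h import *
plan((.477,-.035,.15,3.46))
```

```text
[np.float64(-5.08), np.float64(-8.39), np.float64(2.64), np.float64(-23.7)] -> [0.4737 0.0631 0.1764 3.0447]
[np.float64(-1.28), np.float64(-9.73), np.float64(2.64), np.float64(-23.8)] -> [ 0.477  -0.035   0.15    3.4601]
```

Request:
{"method": "send_rows", "body": {"targets": [{"translation": [-5.1, -8.4, 2.6], "spin": -24, "jaw": 0.5}, {"translation": [-5.1, -8.4, 2.6], "spin": -24, "jaw": 0.5}, {"translation": [-5.1, -8.4, 2.6], "spin": -24, "jaw": 0.5}, {"translation": [-5.1, -8.4, 2.6], "spin": -24, "jaw": 0.5}, {"translation": [-5.1, -8.4, 2.6], "spin": -24, "jaw": 0.5}]}}

```text
time: 6.1
tool_pos: [0.4709, 0.0627, 0.171]
tool_rot: [3.141, -0.002, 3.045]
contact_force: [0.4, 0.3, 0.5]
opening: 0.0435
grip_force: 0.0
```

Request:
{"method": "send_rows", "body": {"targets": [{"translation": [-1.3, -9.7, 2.6], "spin": -24, "jaw": 0.5}, {"translation": [-1.3, -9.7, 2.6], "spin": -24, "jaw": 0.5}, {"translation": [-1.3, -9.7, 2.6], "spin": -24, "jaw": 0.5}, {"translation": [-1.3, -9.7, 2.6], "spin": -24, "jaw": 0.5}, {"translation": [-1.3, -9.7, 2.6], "spin": -24, "jaw": 0.5}]}}

```text
time: 6.6
tool_pos: [0.4755, -0.0341, 0.1457]
tool_rot: [3.141, -0.0, -2.819]
contact_force: [0.2, -1.3, -1.1]
opening: 0.0457
grip_force: 0.0
```

Run:
```python
from h import *
s=monitor.observe();print(s['tool_pos'],s['tool_rot'],s['qpos'])
p,d=read_camera('wrist');P=pose('wrist',s);cv2.imwrite('pics/w1.png',p[:,:,::-1]);np.savez('w1.npz',p=p,d=d,K=P[0],R=P[1],o=P[2])
print(proj(P,[[.477,-.035,.054],[.4704,.0711,.05]]))
```

```text
[ 0.47546339 -0.03411995  0.14571497] [ 3.14098432e+00 -1.38456936e-04 -2.81911007e+00] [-2.32906172e-01  3.41884711e-01  1.77209119e+00  5.18383414e-04
  1.02805521e+00 -2.12645288e+00]
[[311.43215891 244.5803762 ]
 [461.37517007 281.01207044]]
```

View pics/w1.png

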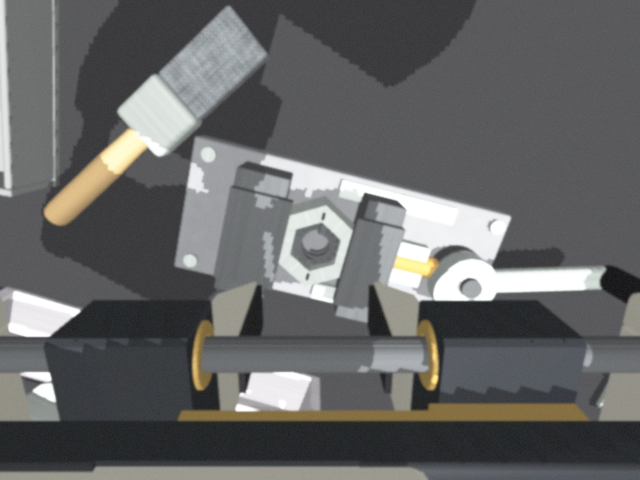

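The wrist view shows the nut clamped between the jaws. Its hole is at about (316,243), its ticks at (323,215) and (308,273), and the lever now points right from (462,280) to (600,277).

Run:
```python
from h import *
f=np.load('w1.npz');P=(f['K'],f['R'],f['o'])
a=at_z(P,[(323,215),(308,273)],.054);print(a,np.arctan2(*(a[0]-a[1])[1::-1]),a.mean(0))
l=at_z(P,[(470,287),(600,277)],.048);dl=l[1]-l[0];print('lever',np.arctan2(dl[1],dl[0]),l)
o=rect(P,f['p'],.437,.517,-.075,.005,.054,.1333);cv2.imwrite('pics/nut1.png',o[:,:,::-1]);print(o.shape)
```

```text
[[ 0.45574866 -0.03424093  0.054     ]
 [ 0.49669132 -0.03087827  0.054     ]] -3.059645731838496 [ 0.47621999 -0.0325596   0.054     ]
lever 1.977978157373011 [[0.4731401  0.07966824 0.048     ]
 [0.43787096 0.16144515 0.048     ]]
(601, 601, 3)
```

View pics/nut1.png

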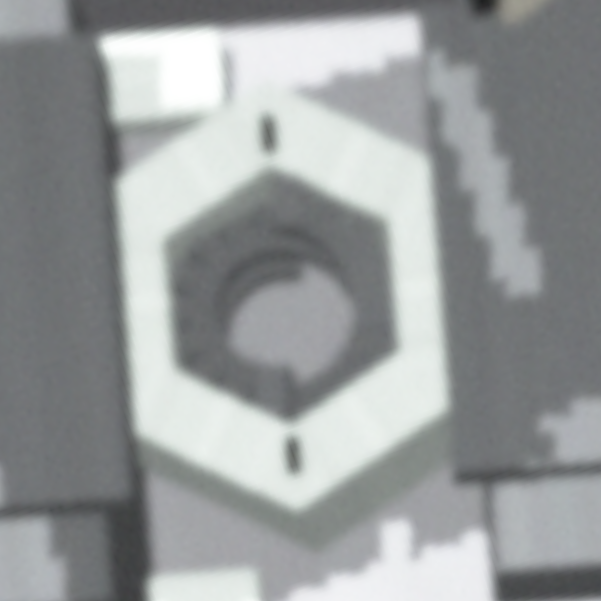

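Closed lever found at a world angle of about 2.0 rad, which matches the stop. The hexagon's vertices put the nut centre near (0.4775, -0.0326) with yaw about 0.07. Next, the rack.

Run:
```python
from h import *
plan((.644,-.150,.20,1.571))
```

```text
[np.float64(-4.09), np.float64(-5.46), np.float64(-1.8), np.float64(36.2)] -> [ 0.5317 -0.0726  0.1639 -3.4496]
[np.float64(-6.52), np.float64(-1.98), np.float64(-1.81), np.float64(36.2)] -> [ 0.5878 -0.1113  0.182  -4.0814]
[np.float64(-6.44), np.float64(2.25), np.float64(-1.8), np.float64(36.1)] -> [ 0.644  -0.15    0.2    -4.7114]
```

Request:
{"method": "send_rows", "body": {"targets": [{"translation": [-4.1, -5.5, -1.8], "spin": 36, "jaw": 0.5}, {"translation": [-4.1, -5.5, -1.8], "spin": 36, "jaw": 0.5}, {"translation": [-4.1, -5.5, -1.8], "spin": 36, "jaw": 0.5}, {"translation": [-4.1, -5.5, -1.8], "spin": 36, "jaw": 0.5}, {"translation": [-4.1, -5.5, -1.8], "spin": 36, "jaw": 0.5}]}}

```text
time: 7.15
tool_pos: [0.5322, -0.0726, 0.164]
tool_rot: [3.141, 0.0, 2.837]
contact_force: [-0.8, 0.8, 0.9]
opening: 0.046
grip_force: 0.0
```

Request:
{"method": "send_rows", "body": {"targets": [{"translation": [-6.5, -2.0, -1.8], "spin": 36, "jaw": 0.5}, {"translation": [-6.5, -2.0, -1.8], "spin": 36, "jaw": 0.5}, {"translation": [-6.5, -2.0, -1.8], "spin": 36, "jaw": 0.5}, {"translation": [-6.5, -2.0, -1.8], "spin": 36, "jaw": 0.5}, {"translation": [-6.5, -2.0, -1.8], "spin": 36, "jaw": 0.5}]}}

```text
time: 7.65
tool_pos: [0.5882, -0.1113, 0.1818]
tool_rot: [3.142, -0.0, 2.212]
contact_force: [-0.4, 0.9, 0.7]
opening: 0.0459
grip_force: 0.0
```

Request:
{"method": "send_rows", "body": {"targets": [{"translation": [-6.4, 2.2, -1.8], "spin": 36, "jaw": 0.5}, {"translation": [-6.4, 2.2, -1.8], "spin": 36, "jaw": 0.5}, {"translation": [-6.4, 2.2, -1.8], "spin": 36, "jaw": 0.5}, {"translation": [-6.4, 2.2, -1.8], "spin": 36, "jaw": 0.5}, {"translation": [-6.4, 2.2, -1.8], "spin": 36, "jaw": 0.5}]}}

```text
time: 8.15
tool_pos: [0.6441, -0.1497, 0.1997]
tool_rot: [-3.142, -0.0, 1.586]
contact_force: [-0.2, -0.4, 0.3]
opening: 0.0461
grip_force: 0.0
```

Run:
```python
from h import *
s=monitor.observe();print(s['tool_pos'],s['tool_rot'],s['qpos'])
p,d=read_camera('wrist');P=pose('wrist',s);np.savez('w2.npz',p=p,d=d,K=P[0],R=P[1],o=P[2])
o=rect(P,p,.59,.70,-.21,.01,.1,.333);cv2.imwrite('pics/rack.png',np.hstack([o])[:,:,::-1]);print(o.shape)
X=cloud(P,d);m=(X[...,2]>.075)&(X[...,2]<.11)&(X[...,0]>.60)&(X[...,0]<.69)&(X[...,1]<.02)&(X[...,1]>-.22)
n,l,st,ce=cv2.connectedComponentsWithStats(m.astype(np.uint8))
for i in range(1,n):
    if st[i,4]>60:
        q=X[l==i]; t=q[q[:,2]>.094]; print(st[i],q[:,2].max(),len(t))
        if len(t)>5:
            (c,sz,a)=cv2.minAreaRect((t[:,:2]*1000).astype(np.float32));print(c,sz,a,np.degrees(np.arctan2(*np.linalg.svd(t[:,:2]-t[:,:2].mean(0),full_matrices=False)[2][0][::-1])))
```

```text
[ 0.6441093  -0.14971552  0.19972732] [-3.14151358e+00 -2.08779637e-05  1.58560605e+00] [-3.44170795e-01  6.17401218e-01  1.14473029e+00 -8.38770427e-06
  1.37954252e+00 -3.58978921e-01]
(331, 661, 3)
[ 315    0   22   60 1024] 0.10126773505625275 916
(648.5952758789062, -19.541685104370117) (10.06031608581543, 29.56134796142578) 6.465191841125488 -82.81053815805846
[311 166  21  63 892] 0.10172117526927693 848
(647.2728271484375, -122.61790466308594) (9.987637519836426, 39.92386245727539) 8.403326988220215 -81.61712642854633
[307 235  26  61 939] 0.10203710928868909 739
(647.1937866210938, -172.21044921875) (38.68085479736328, 10.140859603881836) 75.19267272949219 -104.6235100820202
```

View pics/rack.png

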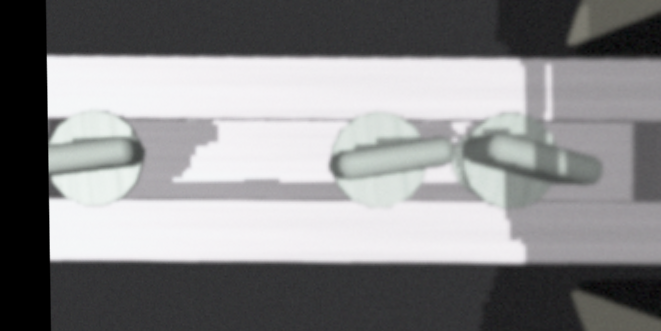

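Ortho view of the rack: three wing screws with wing centres at pixels (95,155), (390,158) and (535,158). The wings' tops are at 0.1015 m and measure 40 x 10 mm, as given. I grasp the middle one first.

Run:
```python
from h import *
c=plan((.6468,-.1226,.125,1.717),(.6468,-.1226,.070,1.717))
print('lift+to nut');c=plan((.6468,-.1226,.19,1.717),(.4775,-.0335,.19,.32),cur=c)
```

```text
[np.float64(2.71), np.float64(0.32), np.float64(7.48), np.float64(-7.4)] -> [ 0.6468 -0.1226  0.125   1.7163]
[np.float64(-0.0), np.float64(0.0), np.float64(5.5), np.float64(-0.0)] -> [ 0.6468 -0.1226  0.07    1.7163]
lift+to nut
[np.float64(-0.0), np.float64(0.0), np.float64(-12.0), np.float64(-0.0)] -> [ 0.6468 -0.1226  0.19    1.7163]
[np.float64(3.76), np.float64(-5.15), np.float64(-0.0), np.float64(26.7)] -> [ 0.5904 -0.0929  0.19    1.2503]
[np.float64(1.04), np.float64(-6.29), np.float64(-0.0), np.float64(26.6)] -> [ 0.534  -0.0632  0.19    0.786 ]
[np.float64(-1.89), np.float64(-6.09), np.float64(-0.0), np.float64(26.7)] -> [ 0.4775 -0.0335  0.19    0.32  ]
```

Request:
{"method": "send_rows", "body": {"targets": [{"translation": [2.7, 0.3, 3.5], "spin": -7.4, "jaw": 0.5}, {"translation": [2.7, 0.3, 7.5], "spin": -7.4, "jaw": 0.5}, {"translation": [2.7, 0.3, 10.0], "spin": -7.4, "jaw": 0.5}, {"translation": [2.7, 0.3, 13.0], "spin": -7.4, "jaw": 0.5}, {"translation": [2.7, 0.3, 13.0], "spin": -7.4, "jaw": 0.5}]}}

```text
time: 8.7
tool_pos: [0.6439, -0.1221, 0.0655]
tool_rot: [-3.134, -0.004, 1.718]
contact_force: [-0.8, -0.2, 0.1]
opening: 0.046
grip_force: 0.0
```

Request:
{"method": "send_rows", "body": {"targets": [{"translation": [0, 0, 0], "spin": 0, "jaw": 0}, {"translation": [0, 0, 0], "spin": 0, "jaw": 0}, {"translation": [0, 0, 0], "spin": 0, "jaw": 0}, {"translation": [0, 0, 0], "spin": 0, "jaw": 0}, {"translation": [0, 0, 0], "spin": 0, "jaw": 0}], "force": 60}}

```text
time: 9.2
tool_pos: [0.6471, -0.1237, 0.0706]
tool_rot: [3.14, 0.001, 1.713]
contact_force: [1.8, 0.1, 0.5]
opening: 0.0105
grip_force: 0.7
```

Request:
{"method": "send_rows", "body": {"targets": [{"translation": [0, 0, -2], "spin": 0, "jaw": 0}, {"translation": [0, 0, -6], "spin": 0, "jaw": 0}, {"translation": [0, 0, -10], "spin": 0, "jaw": 0}, {"translation": [0, 0, -12], "spin": 0, "jaw": 0}, {"translation": [0, 0, -12], "spin": 0, "jaw": 0}]}}

```text
time: 9.7
tool_pos: [0.6482, -0.124, 0.1935]
tool_rot: [3.135, 0.003, 1.713]
contact_force: [-0.5, -0.2, -2.5]
opening: 0.01
grip_force: 60.0
```

Request:
{"method": "send_rows", "body": {"targets": [{"translation": [3.8, -5.2, 0], "spin": 27, "jaw": 0}, {"translation": [3.8, -5.2, 0], "spin": 27, "jaw": 0}, {"translation": [3.8, -5.2, 0], "spin": 27, "jaw": 0}, {"translation": [3.8, -5.2, 0], "spin": 27, "jaw": 0}, {"translation": [3.8, -5.2, 0], "spin": 27, "jaw": 0}]}}

```text
time: 10.2
tool_pos: [0.5894, -0.0932, 0.1884]
tool_rot: [-3.14, 0.0, 1.245]
contact_force: [0.2, -0.8, -2.7]
opening: 0.0098
grip_force: 60.0
```

Request:
{"method": "send_rows", "body": {"targets": [{"translation": [1.0, -6.3, 0], "spin": 27, "jaw": 0}, {"translation": [1.0, -6.3, 0], "spin": 27, "jaw": 0}, {"translation": [1.0, -6.3, 0], "spin": 27, "jaw": 0}, {"translation": [1.0, -6.3, 0], "spin": 27, "jaw": 0}, {"translation": [1.0, -6.3, 0], "spin": 27, "jaw": 0}]}}

```text
time: 10.7
tool_pos: [0.5337, -0.0637, 0.1894]
tool_rot: [-3.142, 0.0, 0.775]
contact_force: [0.9, -1.0, -2.4]
opening: 0.0094
grip_force: 60.0
```

Request:
{"method": "send_rows", "body": {"targets": [{"translation": [-0.9, -3.0, 0], "spin": 13, "jaw": 0}, {"translation": [-1.9, -6.1, 0], "spin": 26, "jaw": 0}, {"translation": [-1.9, -6.1, 0], "spin": 26, "jaw": 0}, {"translation": [-1.9, -6.1, 0], "spin": 26, "jaw": 0}, {"translation": [-1.9, -6.1, 0], "spin": 26, "jaw": 0}]}}

```text
time: 11.2
tool_pos: [0.478, -0.0333, 0.1898]
tool_rot: [3.141, -0.001, 0.323]
contact_force: [0.3, 1.0, -3.2]
opening: 0.0095
grip_force: 60.0
```

Run:
```python
from h import *
s=monitor.observe();print(s['tool_pos'],s['tool_rot'],s['qpos'],s['contact_force'],s['torque'])
p,d=read_camera('wrist');P=pose('wrist',s);np.savez('w3.npz',p=p,d=d,K=P[0],R=P[1],o=P[2])
c=p[120:390,180:460];cv2.imwrite('pics/w3.png',cv2.resize(c,None,fx=2.2,fy=2.2,interpolation=cv2.INTER_CUBIC)[:,:,::-1])
t=s['tool_pos'];print(proj(P,[[.4775,-.0326,.054],t,t-[0,0,.054],t-[0,0,.04]]))
```

```text
[ 0.47803434 -0.03331432  0.18975912] [ 3.14104800e+00 -6.12595578e-04  3.22973284e-01] [-2.29599975e-01  2.93776853e-01  1.70414114e+00 -1.56138921e-04
  1.14286736e+00  1.01828797e+00] [ 0.30404875  0.98278984 -3.15163606] [ 2.69728057e-05 -2.04552568e-02 -1.92764434e-02]
[[314.65885739 225.44801755]
 [316.66213874 304.99793644]
 [316.18474166 262.15822279]
 [316.28611205 271.25479877]]
```

View pics/w3.png

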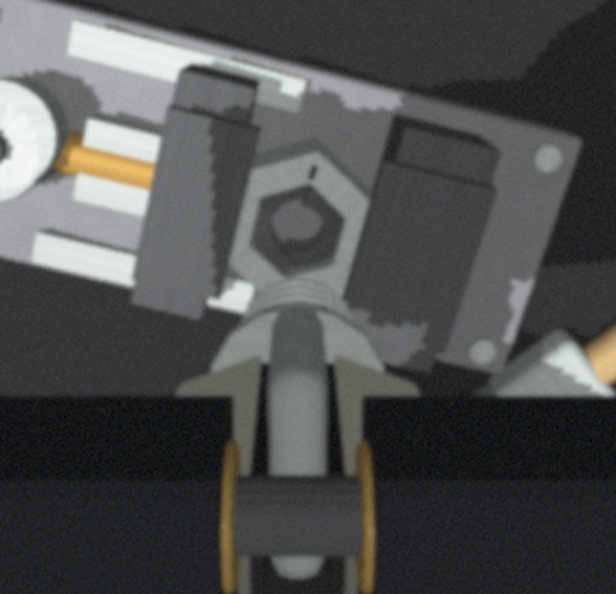

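The held screw is centred between the fingers, with its collar at crop (299,345). The nut hole's centre is at about crop (298,230), the tick at (313,172). I measure the screw's offset along the tool's x from depth.

```bash
cat >> h.py <<'E'
def held(d,s):
    """tool-frame points of the held screw: wing end face x, collar"""
    X=cloud(pose('wrist',s),d); Rt=R.from_euler('xyz',s['tool_rot']).as_matrix()
    T=(X-s['tool_pos'])@Rt
    for nm,m in(('wing',(abs(T[...,1])<.003)&(T[...,2]>-.032)&(T[...,2]<.004)&(abs(T[...,0])<.03)),
                ('collar',(abs(T[...,1])<.004)&(T[...,2]>.004)&(T[...,2]<.02)&(abs(T[...,0])<.03)),
                ('below',(abs(T[...,1])<.004)&(T[...,2]>.02)&(T[...,2]<.07)&(abs(T[...,0])<.03))):
        q=T[m]
        if len(q): print(nm,len(q),'x pct',(np.percentile(q[:,0],[5,50,95,99])*1000).round(1),'z',(np.percentile(q[:,2],[5,50,95])*1000).round(1))
    m=(T[...,2]>.0)&(T[...,2]<.016)&(abs(T[...,0])<.03)&(abs(T[...,1])<.025); q=T[m]*1000
    print('collar y range',np.percentile(q[:,1],[.5,99.5]).round(1),'x max',np.percentile(q[:,0],99.5).round(1))
E
python3 - <<'E'
from h import *
f=np.load('w3.npz');s=dict(tool_pos=np.array([ 0.47803434,-0.03331432,0.18975912]),tool_rot=np.array([3.141048,-6e-4,.322973]))
held(f['d'],s)
E
```

```text
wing 1371 x pct [-15.9  14.8  20.1  20.3] z [-29.8 -28.2  -3.1]
collar 44 x pct [16.6 17.8 18.6 19. ] z [ 6.9  8.3 10.3]
below 173 x pct [12.5 13.4 14.1 14.3] z [22.8 32.1 38.4]
collar y range [-17.8  16. ] x max 20.0
```

Request:
{"method": "send_rows", "body": {"targets": [{"translation": [0, -0.03, 2], "spin": -3, "jaw": 0}, {"translation": [0, -0.03, 4], "spin": -3, "jaw": 0}, {"translation": [0, -0.03, 6], "spin": -3, "jaw": 0}, {"translation": [0, -0.03, 7], "spin": -3, "jaw": 0}, {"translation": [0, -0.03, 7.5], "spin": -3, "jaw": 0}]}}

```text
time: 11.75
tool_pos: [0.4772, -0.0328, 0.1138]
tool_rot: [-3.141, 0.001, 0.371]
contact_force: [0.1, 0.2, -3.0]
opening: 0.0093
grip_force: 60.0
```

Request:
{"method": "send_rows", "body": {"targets": [{"translation": [0, 0, 0], "spin": 0, "jaw": 0}, {"translation": [0, 0, 0.3], "spin": 0, "jaw": 0}, {"translation": [0, 0, 0.6], "spin": 0, "jaw": 0}, {"translation": [0, 0, 0.9], "spin": 0, "jaw": 0}, {"translation": [0, 0, 1.2], "spin": 0, "jaw": 0}]}}

```text
time: 12.25
tool_pos: [0.4773, -0.0327, 0.1027]
tool_rot: [3.141, -0.0, 0.369]
contact_force: [0.0, 0.0, -2.1]
opening: 0.0098
grip_force: 60.0
```

Run:
```python
from h import *
s=monitor.observe();print(s['tool_pos'],s['tool_rot'],s['contact_force'],s['torque'])
```

```text
[ 0.47730906 -0.03268117  0.10274021] [ 3.14119655e+00 -4.40347928e-04  3.69430210e-01] [ 4.29723921e-03  1.64604898e-04 -2.14260646e+00] [ 0.00775366 -0.00058086 -0.00015547]
```

Request:
{"method": "send_rows", "body": {"targets": [{"translation": [0, 0, 0.2], "spin": 0, "jaw": 0}, {"translation": [0, 0, 0.4], "spin": 0, "jaw": 0}, {"translation": [0, 0, 0.6], "spin": 0, "jaw": 0}, {"translation": [0, 0, 0.8], "spin": 0, "jaw": 0}, {"translation": [0, 0, 0.9], "spin": 0, "jaw": 0}]}}

```text
time: 12.75
tool_pos: [0.4772, -0.0327, 0.0935]
tool_rot: [3.141, -0.0, 0.369]
contact_force: [0.4, -0.1, -2.3]
opening: 0.0093
grip_force: 60.0
```

Request:
{"method": "send_rows", "body": {"targets": [{"translation": [0, 0, 0.15], "spin": 0, "jaw": 0}, {"translation": [0, 0, 0.3], "spin": 0, "jaw": 0}, {"translation": [0, 0, 0.45], "spin": 0, "jaw": 0}, {"translation": [0, 0, 0.6], "spin": 0, "jaw": 0}, {"translation": [0, 0, 0.7], "spin": 0, "jaw": 0}]}}

```text
time: 13.25
tool_pos: [0.4772, -0.0327, 0.0866]
tool_rot: [3.141, -0.0, 0.369]
contact_force: [0.1, 0.3, -1.8]
opening: 0.0099
grip_force: 60.0
```

```bash
cat > o.py <<'E'
from h import *
s=monitor.observe();print('t',round(s['time'],2),s['tool_pos'].round(4),s['tool_rot'].round(3),'F',s['contact_force'].round(2),'M',s['torque'].round(3),'q6',s['qpos'][5].round(2))
E
python3 o.py
```

```text
t 13.25 [ 0.4772 -0.0327  0.0866] [ 3.141 -0.     0.369] F [ 0.11  0.3  -1.78] M [-0.055 -0.08   0.028] q6 0.97
```

Request:
{"method": "send_rows", "body": {"targets": [{"translation": [0, 0, 0.05], "spin": 0, "jaw": 0}, {"translation": [0, 0, 0.1], "spin": 0, "jaw": 0}, {"translation": [0, 0, 0.15], "spin": 0, "jaw": 0}, {"translation": [0, 0, 0.2], "spin": 0, "jaw": 0}, {"translation": [0, 0, 0.2], "spin": 0, "jaw": 0}]}}

```text
time: 13.75
tool_pos: [0.4773, -0.0327, 0.0853]
tool_rot: [3.141, -0.001, 0.369]
contact_force: [-1.2, 0.4, 5.6]
opening: 0.0096
grip_force: 60.0
```

```bash
python3 o.py
```

```text
t 13.75 [ 0.4773 -0.0327  0.0853] [ 3.141e+00 -1.000e-03  3.690e-01] F [-1.24  0.43  5.6 ] M [0.08  0.334 0.026] q6 0.97
```

Request:
{"method": "send_rows", "body": {"targets": [{"translation": [0, 0, -0.1], "spin": 4, "jaw": 0}, {"translation": [0, 0, -0.06], "spin": 8, "jaw": 0}, {"translation": [0, 0, -0.04], "spin": 12, "jaw": 0}, {"translation": [0, 0, -0.01], "spin": 16, "jaw": 0}, {"translation": [0, 0, 0.01], "spin": 20, "jaw": 0}]}}

```text
time: 14.25
tool_pos: [0.4772, -0.0327, 0.0846]
tool_rot: [3.141, -0.0, 0.017]
contact_force: [0.2, -0.3, -1.4]
opening: 0.0096
grip_force: 60.0
```

```bash
python3 o.py
```

```text
t 14.25 [ 0.4772 -0.0327  0.0846] [ 3.141 -0.     0.017] F [ 0.17 -0.28 -1.44] M [-0.005 -0.009  0.034] q6 1.32
```

Request:
{"method": "send_rows", "body": {"targets": [{"translation": [0, 0, 0.02], "spin": 4, "jaw": 0}, {"translation": [0, 0, 0.05], "spin": 8, "jaw": 0}, {"translation": [0, 0, 0.07], "spin": 12, "jaw": 0}, {"translation": [0, 0, 0.09], "spin": 16, "jaw": 0}, {"translation": [0, 0, 0.11], "spin": 20, "jaw": 0}]}}

```text
time: 14.75
tool_pos: [0.4772, -0.0334, 0.0838]
tool_rot: [3.14, -0.001, -0.33]
contact_force: [-2.1, -4.8, 3.1]
opening: 0.0097
grip_force: 60.1
```

```bash
python3 o.py
```

```text
t 14.75 [ 0.4772 -0.0334  0.0838] [ 3.14e+00 -1.00e-03 -3.30e-01] F [-2.05 -4.75  3.08] M [-0.804  0.477  0.434] q6 1.67
```

Request:
{"method": "send_rows", "body": {"targets": [{"translation": [0, 0, -0.03], "spin": -5, "jaw": 0}, {"translation": [0, 0, -0.06], "spin": -10, "jaw": 0}, {"translation": [0, 0, -0.08], "spin": -15, "jaw": 0}, {"translation": [0, 0, -0.08], "spin": -15, "jaw": 0}, {"translation": [0, 0, -0.08], "spin": -15, "jaw": 0}]}}

```text
time: 15.25
tool_pos: [0.4772, -0.0328, 0.0843]
tool_rot: [3.141, -0.0, -0.069]
contact_force: [-0.8, -1.4, -0.6]
opening: 0.0098
grip_force: 60.0
```

```bash
python3 o.py
```

```text
t 15.25 [ 0.4772 -0.0328  0.0843] [ 3.141 -0.    -0.069] F [-0.82 -1.42 -0.64] M [-0.193  0.001 -0.011] q6 1.41
```

Request:
{"method": "send_rows", "body": {"targets": [{"translation": [0, 0.0, 0.02], "spin": 4, "jaw": 0}, {"translation": [0, 0.0, 0.03], "spin": 8, "jaw": 0}, {"translation": [0, 0.0, 0.05], "spin": 11, "jaw": 0}, {"translation": [0, 0.0, 0.05], "spin": 11, "jaw": 0}, {"translation": [0, 0.0, 0.05], "spin": 11, "jaw": 0}]}}

```text
time: 15.75
tool_pos: [0.4773, -0.0332, 0.084]
tool_rot: [3.141, -0.001, -0.258]
contact_force: [0.3, -5.4, 0.1]
opening: 0.0096
grip_force: 60.0
```

```bash
python3 o.py
```

```text
t 15.75 [ 0.4773 -0.0332  0.084 ] [ 3.141e+00 -1.000e-03 -2.580e-01] F [ 0.3  -5.43  0.11] M [-1.08   0.256  0.102] q6 1.6
```

Request:
{"method": "send_rows", "body": {"targets": [{"translation": [0, 0.0, 0.0], "spin": 2, "jaw": 0}, {"translation": [0, 0.0, 0.01], "spin": 4, "jaw": 0}, {"translation": [0, 0.0, 0.02], "spin": 4, "jaw": 0}, {"translation": [0, 0.0, 0.02], "spin": 4, "jaw": 0}, {"translation": [0, 0.0, 0.02], "spin": 4, "jaw": 0}]}}

```text
time: 16.25
tool_pos: [0.4773, -0.0333, 0.084]
tool_rot: [3.14, -0.001, -0.327]
contact_force: [-1.4, -5.3, 4.0]
opening: 0.0098
grip_force: 60.0
```

```bash
python3 o.py
```

```text
t 16.25 [ 0.4773 -0.0333  0.084 ] [ 3.14e+00 -1.00e-03 -3.27e-01] F [-1.41 -5.27  3.95] M [-1.165  0.361  0.286] q6 1.67
```

Request:
{"method": "send_rows", "body": {"targets": [{"translation": [0, 0.05, -0.02], "spin": -6, "jaw": 0}, {"translation": [0, 0.05, -0.02], "spin": -6, "jaw": 0}, {"translation": [0, 0.05, -0.02], "spin": -3, "jaw": 0}, {"translation": [0, 0.05, 0], "spin": 0, "jaw": 0}, {"translation": [0, 0.05, 0], "spin": 2, "jaw": 0}]}}

```text
time: 16.75
tool_pos: [0.4771, -0.0336, 0.0838]
tool_rot: [3.14, -0.001, -0.367]
contact_force: [-1.5, -7.2, 2.6]
opening: 0.0096
grip_force: 60.1
```

```bash
python3 o.py
```

```text
t 16.75 [ 0.4771 -0.0336  0.0838] [ 3.14e+00 -1.00e-03 -3.67e-01] F [-1.47 -7.16  2.65] M [-1.246  0.411  0.358] q6 1.71
```

Request:
{"method": "send_rows", "body": {"targets": [{"translation": [0, 0, 0.01], "spin": 2, "jaw": 0}, {"translation": [0, 0.0, 0.02], "spin": 4, "jaw": 0}, {"translation": [0, 0.0, 0.03], "spin": 6, "jaw": 0}, {"translation": [0, 0.0, 0.03], "spin": 6, "jaw": 0}, {"translation": [0, 0, 0.03], "spin": 6, "jaw": 0}]}}

```text
time: 17.25
tool_pos: [0.4771, -0.0343, 0.084]
tool_rot: [3.14, -0.001, -0.47]
contact_force: [-2.4, -8.9, 6.2]
opening: 0.0097
grip_force: 60.0
```

```bash
python3 o.py
```

```text
t 17.25 [ 0.4771 -0.0343  0.084 ] [ 3.14e+00 -1.00e-03 -4.70e-01] F [-2.36 -8.89  6.23] M [-1.437  0.459  0.272] q6 1.81
```

Request:
{"method": "send_rows", "body": {"targets": [{"translation": [0, 0, -0.05], "spin": -6, "jaw": 0}, {"translation": [0, -0.05, -0.08], "spin": -12, "jaw": 0}, {"translation": [0, -0.05, -0.11], "spin": -18, "jaw": 0}, {"translation": [0, -0.05, -0.14], "spin": -24, "jaw": 0}, {"translation": [0, -0.05, -0.14], "spin": -24, "jaw": 0}]}}

```text
time: 17.75
tool_pos: [0.4774, -0.0325, 0.0845]
tool_rot: [-3.141, -0.0, -0.051]
contact_force: [1.0, -1.3, -2.4]
opening: 0.0093
grip_force: 60.0
```

Request:
{"method": "send_rows", "body": {"targets": [{"translation": [0, 0, -0.04], "spin": -6, "jaw": 0}, {"translation": [0, 0, -0.07], "spin": -12, "jaw": 0}, {"translation": [0, 0, -0.11], "spin": -18, "jaw": 0}, {"translation": [0, 0, -0.14], "spin": -24, "jaw": 0}, {"translation": [0, 0, -0.16], "spin": -27, "jaw": 0}]}}

```text
time: 18.25
tool_pos: [0.4776, -0.0324, 0.0862]
tool_rot: [3.141, -0.001, 0.42]
contact_force: [1.9, -1.4, -1.9]
opening: 0.01
grip_force: 60.0
```

```bash
python3 o.py
```

```text
t 18.25 [ 0.4776 -0.0324  0.0862] [ 3.141e+00 -1.000e-03  4.200e-01] F [ 1.87 -1.37 -1.88] M [-0.288 -0.391 -0.05 ] q6 0.92
```

Request:
{"method": "send_rows", "body": {"targets": [{"translation": [0, 0, -1], "spin": 0, "jaw": 0}, {"translation": [0, 0, -3], "spin": 0, "jaw": 0}, {"translation": [0, 0, -6], "spin": 0, "jaw": 0}, {"translation": [0, 0, -9], "spin": 0, "jaw": 0}, {"translation": [0, 0, -11], "spin": 0, "jaw": 0}]}}

```text
time: 18.75
tool_pos: [0.4772, -0.0322, 0.1988]
tool_rot: [3.141, -0.001, 0.417]
contact_force: [-0.2, 0.2, -2.6]
opening: 0.0097
grip_force: 60.0
```

```bash
cat > cont.py <<'E'
from h import *
import sys
f=np.load('top0.npz'); p,d=read_camera('top'); P=pose('top')
g=lambda a:cv2.Canny(cv2.cvtColor(a,cv2.COLOR_RGB2GRAY),40,120)
g=lambda a:cv2.GaussianBlur(cv2.morphologyEx(cv2.cvtColor(a,cv2.COLOR_RGB2GRAY),cv2.MORPH_GRADIENT,np.ones((3,3))),(3,3),0)
for n,(u0,u1,v0,v1),z in(('tray',(96,200,240,384),.026),('bin',(440,562,244,368),.05)):
    r=cv2.matchTemplate(g(p),g(f['p'])[v0:v1,u0:u1],cv2.TM_CCOEFF_NORMED); _,m,_,l=cv2.minMaxLoc(r)
    print(n,'shift px',l[0]-u0,l[1]-v0,'score',round(m,2))
cv2.imwrite(f'pics/top_{sys.argv[1]}.png',p[:,:,::-1])
E
python3 cont.py a; python3 o.py
python3 - <<'E'
from h import *
s=monitor.observe();p,d=read_camera('wrist');held(d,s)
plan((.435,-.32,.2,.40))
E
```

```text
tray shift px 0 0 score 1.0
bin shift px 0 0 score 0.96
t 18.8 [ 0.4786 -0.0325  0.2014] [ 3.139 -0.005  0.417] F [ 0.11 -0.32  0.04] M [ 0.002 -0.215  0.015] q6 0.93
wing 1370 x pct [-15.8  14.8  20.1  20.4] z [-29.7 -28.2  -2.9]
collar 44 x pct [16.7 18.1 18.6 18.9] z [6.5 8.1 9.8]
below 177 x pct [12.6 13.5 14.2 14.4] z [22.8 32.2 38.6]
collar y range [-18.   16.1] x max 20.1
[np.float64(-7.82), np.float64(12.26), np.float64(-0.04), np.float64(0.5)] -> [ 0.4566 -0.1763  0.1997  0.4093]
[np.float64(-7.71), np.float64(12.32), np.float64(-0.03), np.float64(0.5)] -> [ 0.4349 -0.32    0.2     0.4006]
```

Request:
{"method": "send_rows", "body": {"targets": [{"translation": [-7.8, 12.3, 0], "spin": 0, "jaw": 0}, {"translation": [-7.8, 12.3, 0], "spin": 0, "jaw": 0}, {"translation": [-7.8, 12.3, 0], "spin": 0, "jaw": 0}, {"translation": [-7.8, 12.3, 0], "spin": 0, "jaw": 0}, {"translation": [-7.8, 12.3, 0], "spin": 0, "jaw": 0}]}}

```text
time: 19.35
tool_pos: [0.4554, -0.1769, 0.195]
tool_rot: [-3.139, 0.001, 0.417]
contact_force: [0.1, 0.0, -2.3]
opening: 0.0094
grip_force: 60.0
```

Request:
{"method": "send_rows", "body": {"targets": [{"translation": [-7.8, 12.3, 0], "spin": 0, "jaw": 0}, {"translation": [-7.8, 12.3, 0], "spin": 0, "jaw": 0}, {"translation": [-7.8, 12.3, 0], "spin": 0, "jaw": 0}, {"translation": [-7.8, 12.3, 0], "spin": 0, "jaw": 0}, {"translation": [-7.8, 12.3, 0], "spin": 0, "jaw": 0}]}}

```text
time: 19.85
tool_pos: [0.4355, -0.3198, 0.1953]
tool_rot: [-3.139, 0.0, 0.42]
contact_force: [-0.2, 1.0, -2.8]
opening: 0.0097
grip_force: 60.0
```

Request:
{"method": "send_rows", "body": {"targets": [{"translation": [0, 0, 4], "spin": 0, "jaw": 0}, {"translation": [0, 0, 8], "spin": 0, "jaw": 0}, {"translation": [0, 0, 11], "spin": 0, "jaw": 0}, {"translation": [0, 0, 12.5], "spin": 0, "jaw": 0}, {"translation": [0, 0, 13.3], "spin": 0, "jaw": 0}]}}

```text
time: 20.35
tool_pos: [0.4355, -0.3178, 0.0616]
tool_rot: [-3.138, 0.001, 0.424]
contact_force: [0.1, -0.3, -2.0]
opening: 0.0099
grip_force: 60.0
```

Request:
{"method": "send_rows", "body": {"targets": [{"translation": [0, 0, 0.3], "spin": 0, "jaw": 0}, {"translation": [0, 0, 0.3], "spin": 0, "jaw": 0.3}, {"translation": [0, 0, 0.3], "spin": 0, "jaw": 0.3}, {"translation": [0, 0, 0.3], "spin": 0, "jaw": 0.3}, {"translation": [0, 0, 0.3], "spin": 0, "jaw": 0.3}]}}

```text
time: 20.85
tool_pos: [0.436, -0.3214, 0.0612]
tool_rot: [3.14, -0.001, 0.421]
contact_force: [0.2, -0.8, 0.9]
opening: 0.0274
grip_force: 0.1
```

Request:
{"method": "send_rows", "body": {"targets": [{"translation": [0, 0, -1], "spin": 0, "jaw": 0.3}, {"translation": [0, 0, -4], "spin": 0, "jaw": 0.3}, {"translation": [0, 0, -8], "spin": 0, "jaw": 0.5}, {"translation": [0, 0, -12], "spin": 0, "jaw": 0.5}, {"translation": [0, 0, -14], "spin": 0, "jaw": 0.5}]}}

```text
time: 21.35
tool_pos: [0.4365, -0.3219, 0.205]
tool_rot: [3.136, -0.002, 0.421]
contact_force: [-0.2, -0.4, -0.7]
opening: 0.0446
grip_force: 0.0
```

Run:
```python
from h import *
c=now();print(c)
print('slot4');c=plan((.6472,-.1728,.13,np.radians(75.3)),cur=c)
```

```text
(np.float64(0.4364981376277409), np.float64(-0.32193119405946913), np.float64(0.2050355671013926), np.float64(0.42147584033059315))
slot4
[np.float64(12.66), np.float64(-2.49), np.float64(3.75), np.float64(-25.6)] -> [ 0.5418 -0.2474  0.1675  0.8683]
[np.float64(12.5), np.float64(3.22), np.float64(3.75), np.float64(-25.6)] -> [ 0.6472 -0.1728  0.13    1.3151]
```

Request:
{"method": "send_rows", "body": {"targets": [{"translation": [12.7, -2.5, 3.7], "spin": -25.5, "jaw": 0.5}, {"translation": [12.7, -2.5, 3.7], "spin": -25.5, "jaw": 0.5}, {"translation": [12.7, -2.5, 3.7], "spin": -25.5, "jaw": 0.5}, {"translation": [12.7, -2.5, 3.7], "spin": -25.5, "jaw": 0.5}, {"translation": [12.7, -2.5, 3.7], "spin": -25.5, "jaw": 0.5}]}}

```text
time: 21.85
tool_pos: [0.5413, -0.2458, 0.1636]
tool_rot: [-3.141, 0.0, 0.867]
contact_force: [0.2, -0.5, -0.1]
opening: 0.0458
grip_force: 0.0
```

Request:
{"method": "send_rows", "body": {"targets": [{"translation": [12.5, 3.2, 3.7], "spin": -25.5, "jaw": 0.5}, {"translation": [12.5, 3.2, 3.7], "spin": -25.5, "jaw": 0.5}, {"translation": [12.5, 3.2, 3.7], "spin": -25.5, "jaw": 0.5}, {"translation": [12.5, 3.2, 3.7], "spin": -25.5, "jaw": 0.5}, {"translation": [12.5, 3.2, 3.7], "spin": -25.5, "jaw": 0.5}]}}

```text
time: 22.35
tool_pos: [0.646, -0.1725, 0.1267]
tool_rot: [-3.141, 0.001, 1.309]
contact_force: [-0.9, 0.1, 0.8]
opening: 0.046
grip_force: 0.0
```

```bash
python3 - <<'E'
from h import *
python=0;c=plan((.6472,-.1733,.070,np.radians(75.3)))
print('nut');plan((.6472,-.1733,.19,np.radians(75.3)),(.477,-.0326,.19,.37),cur=c)
E
python3 o.py
```

```text
[np.float64(-0.05), np.float64(0.14), np.float64(5.67), np.float64(-0.3)] -> [ 0.6472 -0.1733  0.07    1.3144]
nut
[np.float64(0.0), np.float64(-0.0), np.float64(-12.0), np.float64(0.0)] -> [ 0.6472 -0.1733  0.19    1.3144]
[np.float64(4.65), np.float64(-10.02), np.float64(-0.0), np.float64(27.1)] -> [ 0.5621 -0.1029  0.19    0.8414]
[np.float64(-0.43), np.float64(-11.03), np.float64(-0.0), np.float64(27.0)] -> [ 0.477  -0.0326  0.19    0.3702]
t 22.35 [ 0.646  -0.1725  0.1267] [-3.141e+00  1.000e-03  1.309e+00] F [-0.9   0.14  0.85] M [-0.028 -0.095 -0.046] q6 -0.11
```

Request:
{"method": "send_rows", "body": {"targets": [{"translation": [-0.05, 0.15, 2], "spin": 0, "jaw": 0.5}, {"translation": [-0.05, 0.15, 4], "spin": 0, "jaw": 0.5}, {"translation": [-0.05, 0.15, 5.2], "spin": 0, "jaw": 0.5}, {"translation": [-0.05, 0.15, 5.7], "spin": 0, "jaw": 0.5}, {"translation": [-0.05, 0.15, 5.7], "spin": 0, "jaw": 0.5}]}}

```text
time: 22.85
tool_pos: [0.6473, -0.1733, 0.0695]
tool_rot: [-3.141, 0.0, 1.31]
contact_force: [0.3, -0.6, 0.6]
opening: 0.0458
grip_force: 0.0
```

Request:
{"method": "send_rows", "body": {"targets": [{"translation": [0, 0, 0], "spin": 0, "jaw": 0}, {"translation": [0, 0, 0], "spin": 0, "jaw": 0}, {"translation": [0, 0, 0], "spin": 0, "jaw": 0}, {"translation": [0, 0, 0], "spin": 0, "jaw": 0}, {"translation": [0, 0, 0], "spin": 0, "jaw": 0}], "force": 60}}

```text
time: 23.35
tool_pos: [0.648, -0.1724, 0.0695]
tool_rot: [3.141, 0.0, 1.312]
contact_force: [-0.5, -0.1, 0.3]
opening: 0.0108
grip_force: 0.0
```

Request:
{"method": "send_rows", "body": {"targets": [{"translation": [0, 0, 0], "spin": 0, "jaw": 0}, {"translation": [0, 0, -3], "spin": 0, "jaw": 0}, {"translation": [0, 0, -7], "spin": 0, "jaw": 0}, {"translation": [0, 0, -11], "spin": 0, "jaw": 0}, {"translation": [0, 0, -12], "spin": 0, "jaw": 0}]}}

```text
time: 23.85
tool_pos: [0.6497, -0.1731, 0.1944]
tool_rot: [3.134, 0.001, 1.312]
contact_force: [-0.1, -0.4, -1.5]
opening: 0.01
grip_force: 60.0
```

Request:
{"method": "send_rows", "body": {"targets": [{"translation": [4.6, -10.0, 0], "spin": 27, "jaw": 0}, {"translation": [4.6, -10.0, 0], "spin": 27, "jaw": 0}, {"translation": [4.6, -10.0, 0], "spin": 27, "jaw": 0}, {"translation": [4.6, -10.0, 0], "spin": 27, "jaw": 0}, {"translation": [4.6, -10.0, 0], "spin": 27, "jaw": 0}]}}

```text
time: 24.35
tool_pos: [0.5634, -0.1027, 0.1889]
tool_rot: [3.141, 0.0, 0.843]
contact_force: [0.6, 0.6, -1.5]
opening: 0.0094
grip_force: 60.0
```

Request:
{"method": "send_rows", "body": {"targets": [{"translation": [-0.4, -6, 0], "spin": 14, "jaw": 0}, {"translation": [-0.4, -11.0, 0], "spin": 27, "jaw": 0}, {"translation": [-0.4, -11.0, 0], "spin": 27, "jaw": 0}, {"translation": [-0.4, -11.0, 0], "spin": 27, "jaw": 0}, {"translation": [-0.4, -11.0, 0], "spin": 27, "jaw": 0}]}}

```text
time: 24.85
tool_pos: [0.48, -0.033, 0.1894]
tool_rot: [3.14, -0.001, 0.374]
contact_force: [0.1, 0.0, -2.0]
opening: 0.0096
grip_force: 60.0
```

```bash
python3 o.py
python3 - <<'E'
from h import *
s=monitor.observe();p,d=read_camera('wrist');held(d,s)
c=p[120:390,180:460];cv2.imwrite('pics/w4.png',cv2.resize(c,None,fx=2.2,fy=2.2,interpolation=cv2.INTER_CUBIC)[:,:,::-1])
plan((.4773,-.0327,.112,.37))
E
```

```text
t 24.85 [ 0.48   -0.033   0.1894] [ 3.14e+00 -1.00e-03  3.74e-01] F [ 0.14  0.04 -2.02] M [ 0.035  0.012 -0.01 ] q6 0.97
wing 1386 x pct [-17.1  13.7  18.9  19.1] z [-30.8 -29.3  -4.2]
collar 47 x pct [15.4 16.6 17.3 17.5] z [5.4 6.9 8.7]
below 183 x pct [11.1 12.1 12.7 12.9] z [21.9 30.9 37.7]
collar y range [-17.7  15.5] x max 18.6
[np.float64(-0.24), np.float64(-0.14), np.float64(7.73), np.float64(0.2)] -> [ 0.4773 -0.0327  0.112   0.3696]
```

Request:
{"method": "send_rows", "body": {"targets": [{"translation": [-0.12, -0.12, 3], "spin": 0, "jaw": 0}, {"translation": [-0.12, -0.12, 6], "spin": 0, "jaw": 0}, {"translation": [-0.12, -0.12, 7], "spin": 0, "jaw": 0}, {"translation": [-0.12, -0.12, 7.7], "spin": 0, "jaw": 0}, {"translation": [-0.12, -0.12, 7.7], "spin": 0, "jaw": 0}]}}

```text
time: 25.4
tool_pos: [0.4774, -0.0318, 0.1121]
tool_rot: [-3.142, 0.0, 0.37]
contact_force: [-0.2, 0.7, -2.4]
opening: 0.0097
grip_force: 60.0
```

```bash
python3 o.py
```

```text
t 25.4 [ 0.4774 -0.0318  0.1121] [-3.142  0.     0.37 ] F [-0.23  0.65 -2.45] M [ 0.006 -0.064 -0.007] q6 0.97
```

Request:
{"method": "send_rows", "body": {"targets": [{"translation": [0.08, 0.08, 0], "spin": 0, "jaw": 0}, {"translation": [0.08, 0.08, 0], "spin": 0, "jaw": 0}, {"translation": [0.08, 0.08, 0.3], "spin": 0, "jaw": 0}, {"translation": [0.08, 0.08, 0.6], "spin": 0, "jaw": 0}, {"translation": [0.08, 0.08, 0.9], "spin": 0, "jaw": 0}]}}

```text
time: 25.9
tool_pos: [0.4779, -0.0318, 0.1032]
tool_rot: [3.141, -0.0, 0.369]
contact_force: [0.0, -0.3, -1.8]
opening: 0.0094
grip_force: 60.0
```

Request:
{"method": "send_rows", "body": {"targets": [{"translation": [0, 0, 0.3], "spin": 0, "jaw": 0}, {"translation": [0, 0, 0.6], "spin": 0, "jaw": 0}, {"translation": [0, 0, 0.9], "spin": 0, "jaw": 0}, {"translation": [0, 0, 1.2], "spin": 0, "jaw": 0}, {"translation": [0, 0, 1.4], "spin": 0, "jaw": 0}]}}

```text
time: 26.4
tool_pos: [0.4782, -0.0321, 0.0892]
tool_rot: [3.141, -0.001, 0.369]
contact_force: [1.0, -2.3, 0.0]
opening: 0.0098
grip_force: 60.0
```

```bash
python3 o.py
```

```text
t 26.4 [ 0.4782 -0.0321  0.0892] [ 3.141e+00 -1.000e-03  3.690e-01] F [ 1.03 -2.28  0.05] M [-0.449 -0.323  0.032] q6 0.97
```

Request:
{"method": "send_rows", "body": {"targets": [{"translation": [0, 0, 0.1], "spin": 0, "jaw": 0}, {"translation": [0, 0, 0.2], "spin": 0, "jaw": 0}, {"translation": [0, 0, 0.3], "spin": 0, "jaw": 0}, {"translation": [0, 0, 0.4], "spin": 0, "jaw": 0}, {"translation": [0, 0, 0.4], "spin": 0, "jaw": 0}]}}

```text
time: 26.9
tool_pos: [0.4782, -0.032, 0.0854]
tool_rot: [3.141, -0.001, 0.369]
contact_force: [2.7, -3.5, -1.5]
opening: 0.0094
grip_force: 60.0
```

```bash
python3 o.py
```

```text
t 26.9 [ 0.4782 -0.032   0.0854] [ 3.141e+00 -1.000e-03  3.690e-01] F [ 2.72 -3.51 -1.5 ] M [-0.774 -0.546 -0.021] q6 0.97
```

Request:
{"method": "send_rows", "body": {"targets": [{"translation": [0.02, 0.07, 0], "spin": 0, "jaw": 0}, {"translation": [0.02, 0.07, 0], "spin": 0, "jaw": 0}, {"translation": [0.02, 0.07, 0.05], "spin": 0, "jaw": 0}, {"translation": [0.02, 0.07, 0.1], "spin": 0, "jaw": 0}, {"translation": [0.02, 0.07, 0.1], "spin": 0, "jaw": 0}]}}

```text
time: 27.4
tool_pos: [0.4782, -0.0322, 0.0845]
tool_rot: [-3.142, 0.0, 0.369]
contact_force: [1.5, -1.3, 3.6]
opening: 0.0095
grip_force: 60.0
```

```bash
python3 o.py
```

```text
t 27.4 [ 0.4782 -0.0322  0.0845] [-3.142  0.     0.369] F [ 1.45 -1.34  3.57] M [-0.26  -0.176 -0.003] q6 0.97
```

Request:
{"method": "send_rows", "body": {"targets": [{"translation": [0, 0.04, -0.06], "spin": 4, "jaw": 0}, {"translation": [0, 0.05, -0.04], "spin": 8, "jaw": 0}, {"translation": [0, 0.06, -0.01], "spin": 12, "jaw": 0}, {"translation": [0, 0.06, 0.01], "spin": 16, "jaw": 0}, {"translation": [0, 0.07, 0.03], "spin": 20, "jaw": 0}]}}

```text
time: 27.9
tool_pos: [0.478, -0.0329, 0.0836]
tool_rot: [-3.141, 0.001, 0.018]
contact_force: [1.5, -1.4, -1.2]
opening: 0.0096
grip_force: 60.0
```

```bash
python3 o.py
```

```text
t 27.9 [ 0.478  -0.0329  0.0836] [-3.141e+00  1.000e-03  1.800e-02] F [ 1.47 -1.37 -1.22] M [-0.424 -0.246  0.022] q6 1.32
```

Request:
{"method": "send_rows", "body": {"targets": [{"translation": [0, 0.01, 0.02], "spin": 4, "jaw": 0}, {"translation": [0, 0.02, 0.04], "spin": 8, "jaw": 0}, {"translation": [0, 0.02, 0.07], "spin": 12, "jaw": 0}, {"translation": [0, 0.03, 0.09], "spin": 16, "jaw": 0}, {"translation": [0, 0.04, 0.11], "spin": 20, "jaw": 0}]}}

```text
time: 28.4
tool_pos: [0.478, -0.0341, 0.0829]
tool_rot: [3.14, 0.001, -0.331]
contact_force: [-1.1, -5.6, 3.7]
opening: 0.0096
grip_force: 60.0
```

```bash
python3 o.py
```

```text
t 28.4 [ 0.478  -0.0341  0.0829] [ 3.14e+00  1.00e-03 -3.31e-01] F [-1.12 -5.6   3.72] M [-1.187  0.368  0.278] q6 1.67
```

Request:
{"method": "send_rows", "body": {"targets": [{"translation": [0, -0.01, -0.06], "spin": -5, "jaw": 0}, {"translation": [0, -0.02, -0.12], "spin": -10, "jaw": 0}, {"translation": [0, -0.02, -0.15], "spin": -10, "jaw": 0}, {"translation": [0, -0.02, -0.15], "spin": -10, "jaw": 0}, {"translation": [0, -0.02, -0.15], "spin": -10, "jaw": 0}]}}

```text
time: 28.9
tool_pos: [0.4781, -0.0332, 0.0841]
tool_rot: [3.141, 0.001, -0.156]
contact_force: [0.5, -1.7, -4.5]
opening: 0.01
grip_force: 60.0
```

```bash
python3 o.py
```

```text
t 28.9 [ 0.4781 -0.0332  0.0841] [ 3.141e+00  1.000e-03 -1.560e-01] F [ 0.49 -1.75 -4.53] M [-0.458 -0.12   0.003] q6 1.5
```

Request:
{"method": "send_rows", "body": {"targets": [{"translation": [0, 0.01, 0.02], "spin": 5, "jaw": 0}, {"translation": [0, 0.02, 0.04], "spin": 8, "jaw": 0}, {"translation": [0, 0.02, 0.06], "spin": 11, "jaw": 0}, {"translation": [0, 0.02, 0.08], "spin": 14, "jaw": 0}, {"translation": [0, 0.03, 0.08], "spin": 14, "jaw": 0}]}}

```text
time: 29.4
tool_pos: [0.4784, -0.0347, 0.0841]
tool_rot: [3.14, -0.001, -0.401]
contact_force: [-1.7, -7.1, 2.4]
opening: 0.0101
grip_force: 60.0
```

```bash
python3 o.py
```

```text
t 29.4 [ 0.4784 -0.0347  0.0841] [ 3.14e+00 -1.00e-03 -4.01e-01] F [-1.73 -7.14  2.43] M [-1.344  0.253  0.043] q6 1.74
```

Request:
{"method": "send_rows", "body": {"targets": [{"translation": [0, 0.0, 0.03], "spin": 4, "jaw": 0}, {"translation": [0, 0.0, 0.06], "spin": 8, "jaw": 0}, {"translation": [0, 0.0, 0.09], "spin": 12, "jaw": 0}, {"translation": [0, 0.0, 0.1], "spin": 15, "jaw": 0}, {"translation": [0, 0, 0.1], "spin": 15, "jaw": 0}]}}

```text
time: 29.9
tool_pos: [0.4779, -0.0354, 0.0837]
tool_rot: [3.138, -0.002, -0.66]
contact_force: [-5.1, -12.1, 9.8]
opening: 0.0095
grip_force: 60.4
```

```bash
python3 o.py
```

```text
t 29.9 [ 0.4779 -0.0354  0.0837] [ 3.138e+00 -2.000e-03 -6.600e-01] F [ -5.07 -12.11   9.79] M [-1.895  1.047  0.773] q6 2.0
```

Request:
{"method": "send_rows", "body": {"targets": [{"translation": [0, 0, -0.05], "spin": -6, "jaw": 0}, {"translation": [0, -0.02, -0.08], "spin": -12, "jaw": 0}, {"translation": [0, -0.04, -0.11], "spin": -18, "jaw": 0}, {"translation": [0, -0.06, -0.14], "spin": -25, "jaw": 0}, {"translation": [0, -0.06, -0.17], "spin": -31, "jaw": 0}]}}

```text
time: 30.4
tool_pos: [0.4786, -0.033, 0.0843]
tool_rot: [-3.141, 0.001, -0.116]
contact_force: [1.8, -0.1, -2.3]
opening: 0.0096
grip_force: 60.0
```

```bash
python3 o.py
```

```text
t 30.4 [ 0.4786 -0.033   0.0843] [-3.141e+00  1.000e-03 -1.160e-01] F [ 1.83 -0.11 -2.27] M [-0.054 -0.243  0.062] q6 1.46
```

Request:
{"method": "send_rows", "body": {"targets": [{"translation": [0, -0.01, -0.04], "spin": -6, "jaw": 0}, {"translation": [0, -0.03, -0.07], "spin": -12, "jaw": 0}, {"translation": [0, -0.05, -0.11], "spin": -18, "jaw": 0}, {"translation": [0, -0.06, -0.14], "spin": -25, "jaw": 0}, {"translation": [0, -0.07, -0.18], "spin": -31, "jaw": 0}]}}

```text
time: 30.9
tool_pos: [0.4788, -0.032, 0.086]
tool_rot: [-3.141, 0.0, 0.425]
contact_force: [1.3, -0.2, -2.4]
opening: 0.0094
grip_force: 60.0
```

```bash
python3 o.py
```

```text
t 30.9 [ 0.4788 -0.032   0.086 ] [-3.141  0.     0.425] F [ 1.3  -0.2  -2.45] M [-0.07  -0.182  0.   ] q6 0.92
```

Request:
{"method": "send_rows", "body": {"targets": [{"translation": [0, 0, -1], "spin": 0, "jaw": 0}, {"translation": [0, 0, -3], "spin": 0, "jaw": 0}, {"translation": [0, 0, -6], "spin": 0, "jaw": 0}, {"translation": [0, 0, -9], "spin": 0, "jaw": 0}, {"translation": [0, 0, -11], "spin": 0, "jaw": 0}]}}

```text
time: 31.4
tool_pos: [0.4789, -0.032, 0.1987]
tool_rot: [3.141, -0.001, 0.418]
contact_force: [-0.1, -0.1, -3.1]
opening: 0.0096
grip_force: 60.0
```

```bash
python3 cont.py b; python3 o.py
python3 - <<'E'
from h import *
s=monitor.observe();p,d=read_camera('wrist');held(d,s)
plan((.435,-.32,.2,.40))
E
```

```text
tray shift px 0 0 score 1.0
bin shift px 10 -2 score 0.83
t 31.45 [ 0.4804 -0.0322  0.2013] [ 3.138 -0.005  0.418] F [1.15 0.23 0.54] M [ 0.01  -0.173  0.041] q6 0.93
wing 1382 x pct [-17.1  13.8  18.9  19.2] z [-30.8 -29.2  -4.2]
collar 49 x pct [15.2 16.7 17.2 17.3] z [5.6 7.3 9.7]
below 183 x pct [11.2 12.1 12.9 13.2] z [21.7 31.2 37.5]
collar y range [-17.6  15.4] x max 18.8
[np.float64(-7.91), np.float64(12.23), np.float64(-0.04), np.float64(0.5)] -> [ 0.4575 -0.1761  0.1996  0.4098]
[np.float64(-7.8), np.float64(12.3), np.float64(-0.04), np.float64(0.6)] -> [ 0.435  -0.32    0.2     0.3994]
```

View pics/top_b.png

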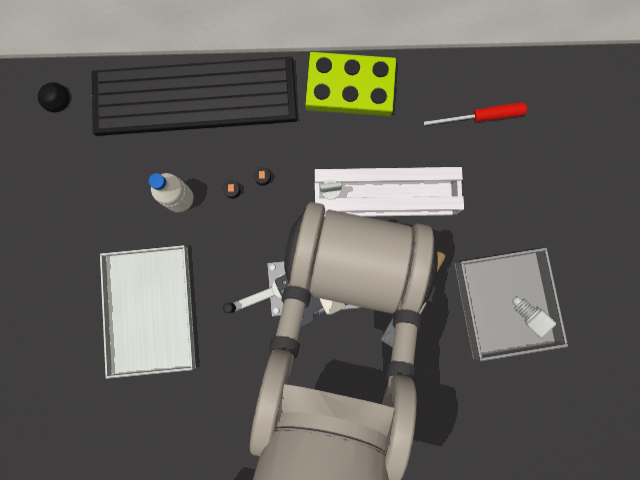

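The picture shows the first screw lying in the bin at (535,317). The bin has been knocked about 10 px to the right, to a centre at (511,303), and the lever is closed. The second screw goes into the bin's free left half.

Request:
{"method": "send_rows", "body": {"targets": [{"translation": [-6.8, 11.8, 0], "spin": 0, "jaw": 0}, {"translation": [-6.8, 11.8, 0], "spin": 0, "jaw": 0}, {"translation": [-6.8, 11.8, 0], "spin": 0, "jaw": 0}, {"translation": [-6.8, 11.8, 0], "spin": 0, "jaw": 0}, {"translation": [-6.8, 11.8, 0], "spin": 0, "jaw": 0}]}}

```text
time: 32.0
tool_pos: [0.4643, -0.1678, 0.1949]
tool_rot: [-3.139, 0.001, 0.418]
contact_force: [0.1, 0.4, -1.3]
opening: 0.0095
grip_force: 60.0
```

Request:
{"method": "send_rows", "body": {"targets": [{"translation": [-6.8, 11.8, 0], "spin": 0, "jaw": 0}, {"translation": [-6.8, 11.8, 0], "spin": 0, "jaw": 0}, {"translation": [-6.8, 11.8, 0], "spin": 0, "jaw": 0}, {"translation": [-6.8, 11.8, 0], "spin": 0, "jaw": 0}, {"translation": [-6.8, 11.8, 0], "spin": 0, "jaw": 0}]}}

```text
time: 32.5
tool_pos: [0.4513, -0.3021, 0.1952]
tool_rot: [-3.139, 0.0, 0.421]
contact_force: [-0.0, -0.0, -2.3]
opening: 0.0095
grip_force: 60.0
```

Request:
{"method": "send_rows", "body": {"targets": [{"translation": [0, 0, 4], "spin": 0, "jaw": 0}, {"translation": [0, 0, 8], "spin": 0, "jaw": 0}, {"translation": [0, 0, 11], "spin": 0, "jaw": 0}, {"translation": [0, 0, 12.5], "spin": 0, "jaw": 0}, {"translation": [0, 0, 13.3], "spin": 0, "jaw": 0}]}}

```text
time: 33.0
tool_pos: [0.4512, -0.3004, 0.0614]
tool_rot: [-3.138, 0.001, 0.424]
contact_force: [-0.3, 0.8, -2.3]
opening: 0.0096
grip_force: 60.0
```

Request:
{"method": "send_rows", "body": {"targets": [{"translation": [0, 0, 0.3], "spin": 0, "jaw": 0}, {"translation": [0, 0, 0.3], "spin": 0, "jaw": 0.3}, {"translation": [0, 0, 0.3], "spin": 0, "jaw": 0.3}, {"translation": [0, 0, 0.3], "spin": 0, "jaw": 0.3}, {"translation": [0, 0, 0.3], "spin": 0, "jaw": 0.3}]}}

```text
time: 33.5
tool_pos: [0.4519, -0.3037, 0.061]
tool_rot: [3.14, -0.001, 0.422]
contact_force: [-1.2, 0.8, -0.5]
opening: 0.0273
grip_force: 0.0
```

Request:
{"method": "send_rows", "body": {"targets": [{"translation": [0, 0, -1], "spin": 0, "jaw": 0.3}, {"translation": [0, 0, -4], "spin": 0, "jaw": 0.3}, {"translation": [0, 0, -8], "spin": 0, "jaw": 0.5}, {"translation": [0, 0, -12], "spin": 0, "jaw": 0.5}, {"translation": [0, 0, -14], "spin": 0, "jaw": 0.5}]}}

```text
time: 34.0
tool_pos: [0.4525, -0.3043, 0.2049]
tool_rot: [3.136, -0.003, 0.422]
contact_force: [0.3, -0.2, 1.0]
opening: 0.0441
grip_force: 0.0
```

Run:
```python
from h import *
plan((.647,-.055,.19,np.radians(96.8)))
```

```text
[np.float64(13.97), np.float64(-7.39), np.float64(0.74), np.float64(-36.3)] -> [ 0.5497 -0.1797  0.1975  1.0551]
[np.float64(15.64), np.float64(2.31), np.float64(0.75), np.float64(-36.3)] -> [ 0.6469 -0.055   0.19    1.6886]
```

Request:
{"method": "send_rows", "body": {"targets": [{"translation": [14.0, -7.4, 0.7], "spin": -36, "jaw": 0.5}, {"translation": [14.0, -7.4, 0.7], "spin": -36, "jaw": 0.5}, {"translation": [14.0, -7.4, 0.7], "spin": -36, "jaw": 0.5}, {"translation": [14.0, -7.4, 0.7], "spin": -36, "jaw": 0.5}, {"translation": [14.0, -7.4, 0.7], "spin": -36, "jaw": 0.5}]}}

```text
time: 34.5
tool_pos: [0.5498, -0.1768, 0.1937]
tool_rot: [3.141, -0.0, 1.056]
contact_force: [-0.3, -0.6, 0.2]
opening: 0.0459
grip_force: 0.0
```

Request:
{"method": "send_rows", "body": {"targets": [{"translation": [15.6, 2.3, 0.7], "spin": -36, "jaw": 0.5}, {"translation": [15.6, 2.3, 0.7], "spin": -36, "jaw": 0.5}, {"translation": [15.6, 2.3, 0.7], "spin": -36, "jaw": 0.5}, {"translation": [15.6, 2.3, 0.7], "spin": -36, "jaw": 0.5}, {"translation": [15.6, 2.3, 0.7], "spin": -36, "jaw": 0.5}]}}

```text
time: 35.0
tool_pos: [0.6468, -0.0543, 0.1861]
tool_rot: [-3.141, 0.0, 1.679]
contact_force: [-1.2, -0.2, 0.5]
opening: 0.0459
grip_force: 0.0
```

```bash
python3 cont.py c
python3 - <<'E'
from h import *
s=monitor.observe();p,d=read_camera('wrist');P=pose('wrist',s)
X=cloud(P,d);m=(X[...,2]>.094)&(X[...,2]<.11)&(X[...,0]>.60)&(X[...,0]<.69)&(X[...,1]<.04)&(X[...,1]>-.06)
n,l,st,ce=cv2.connectedComponentsWithStats(m.astype(np.uint8))
for i in range(1,n):
    if st[i,4]>60:
        t=X[l==i]; print(st[i],np.percentile(t[:,2],[50,99])); (c,sz,a)=cv2.minAreaRect((t[:,:2]*1000).astype(np.float32));print(c,sz,a)
        c=(c[0]/1000,c[1]/1000-.0005,.07,np.radians(a+90 if sz[1]>sz[0] else a))
        plan((*c[:2],.125,c[3]),c)
E
```

```text
tray shift px 0 0 score 1.0
bin shift px 10 -2 score 0.78
[318 149  16  65 980] [0.09886763 0.10090761]
(648.1651611328125, -14.322746276855469) (9.566387176513672, 40.30107498168945) 6.45513916015625
[np.float64(4.09), np.float64(0.64), np.float64(6.14), np.float64(-0.6)] -> [ 0.6481 -0.0148  0.125   1.6834]
[np.float64(0.0), np.float64(0.0), np.float64(5.5), np.float64(-0.0)] -> [ 0.6481 -0.0148  0.07    1.6834]
```

Request:
{"method": "send_rows", "body": {"targets": [{"translation": [4.05, 0.6, 4], "spin": 0, "jaw": 0.5}, {"translation": [4.05, 0.6, 7], "spin": 0, "jaw": 0.5}, {"translation": [4.05, 0.6, 10], "spin": 0, "jaw": 0.5}, {"translation": [4.05, 0.6, 11.3], "spin": 0, "jaw": 0.5}, {"translation": [4.05, 0.6, 11.5], "spin": 0, "jaw": 0.5}]}}

```text
time: 35.6
tool_pos: [0.647, -0.0153, 0.07]
tool_rot: [-3.139, -0.0, 1.674]
contact_force: [-0.8, 0.7, 0.6]
opening: 0.0458
grip_force: 0.0
```

Request:
{"method": "send_rows", "body": {"targets": [{"translation": [0, 0, 0], "spin": 0, "jaw": 0}, {"translation": [0, 0, 0], "spin": 0, "jaw": 0}, {"translation": [0, 0, 0], "spin": 0, "jaw": 0}, {"translation": [0, 0, 0], "spin": 0, "jaw": 0}, {"translation": [0, 0, 0], "spin": 0, "jaw": 0}], "force": 60}}

```text
time: 36.1
tool_pos: [0.6484, -0.0137, 0.0717]
tool_rot: [3.141, 0.0, 1.678]
contact_force: [-0.6, -0.2, 0.3]
opening: 0.0107
grip_force: 0.1
```

Request:
{"method": "send_rows", "body": {"targets": [{"translation": [0, 0, 0], "spin": 0, "jaw": 0}, {"translation": [0, 0, -3], "spin": 0, "jaw": 0}, {"translation": [0, 0, -7], "spin": 0, "jaw": 0}, {"translation": [0, 0, -11], "spin": 0, "jaw": 0}, {"translation": [0, 0, -12], "spin": 0, "jaw": 0}]}}

```text
time: 36.6
tool_pos: [0.6501, -0.0139, 0.196]
tool_rot: [3.134, 0.002, 1.678]
contact_force: [0.2, -0.1, -2.6]
opening: 0.01
grip_force: 60.0
```

```bash
python3 o.py
python3 - <<'E'
from h import *
s=monitor.observe();p,d=read_camera('wrist');held(d,s)
plan((.4775,-.0325,.19,.37))
E
```

```text
t 36.6 [ 0.6501 -0.0139  0.196 ] [3.134e+00 2.000e-03 1.678e+00] F [ 0.16 -0.05 -2.6 ] M [-0.022 -0.104 -0.021] q6 -0.25
wing 1311 x pct [-16.5  14.6  19.7  19.9] z [-28.6 -27.1  -2. ]
collar 47 x pct [16.8 17.5 18.8 19.1] z [ 4.3  9.5 11.4]
below 175 x pct [12.1 13.  13.7 13.9] z [24.  33.4 39.7]
collar y range [-17.3  16.5] x max 19.7
[np.float64(-0.0), np.float64(-8.66), np.float64(0.26), np.float64(37.5)] -> [ 0.5636 -0.0231  0.1926  1.0239]
[np.float64(-5.28), np.float64(-6.87), np.float64(0.26), np.float64(37.5)] -> [ 0.4775 -0.0325  0.19    0.3694]
```

Request:
{"method": "send_rows", "body": {"targets": [{"translation": [0, -8.7, 0.3], "spin": 37.5, "jaw": 0}, {"translation": [0, -8.7, 0.3], "spin": 37.5, "jaw": 0}, {"translation": [0, -8.7, 0.3], "spin": 37.5, "jaw": 0}, {"translation": [0, -8.7, 0.3], "spin": 37.5, "jaw": 0}, {"translation": [0, -8.7, 0.3], "spin": 37.5, "jaw": 0}]}}

```text
time: 37.15
tool_pos: [0.5603, -0.0229, 0.1859]
tool_rot: [-3.138, 0.001, 1.019]
contact_force: [0.8, 0.5, -2.5]
opening: 0.0099
grip_force: 60.0
```

Request:
{"method": "send_rows", "body": {"targets": [{"translation": [-5.3, -6.9, 0.3], "spin": 37.5, "jaw": 0}, {"translation": [-5.3, -6.9, 0.3], "spin": 37.5, "jaw": 0}, {"translation": [-5.3, -6.9, 0.3], "spin": 37.5, "jaw": 0}, {"translation": [-5.3, -6.9, 0.3], "spin": 37.5, "jaw": 0}, {"translation": [-5.3, -6.9, 0.3], "spin": 37.5, "jaw": 0}]}}

```text
time: 37.65
tool_pos: [0.4737, -0.0322, 0.1832]
tool_rot: [-3.14, 0.003, 0.364]
contact_force: [0.2, 0.2, -1.6]
opening: 0.0099
grip_force: 60.0
```

Request:
{"method": "send_rows", "body": {"targets": [{"translation": [0, 0, 3], "spin": 0, "jaw": 0}, {"translation": [0, 0, 6], "spin": 0, "jaw": 0}, {"translation": [0, 0, 7], "spin": 0, "jaw": 0}, {"translation": [0, 0, 7], "spin": 0, "jaw": 0}, {"translation": [0, 0, 7], "spin": 0, "jaw": 0}]}}

```text
time: 38.15
tool_pos: [0.4754, -0.0325, 0.1153]
tool_rot: [3.142, 0.0, 0.369]
contact_force: [0.0, -0.3, -2.2]
opening: 0.0099
grip_force: 60.0
```

```bash
python3 o.py;python3 - <<'E'
from h import *
plan((.4777,-.0326,.09,.37))
E
```

```text
t 38.15 [ 0.4754 -0.0325  0.1153] [3.142 0.    0.369] F [ 0.03 -0.26 -2.25] M [-0.004 -0.032 -0.006] q6 0.97
[np.float64(0.21), np.float64(0.09), np.float64(2.53), np.float64(-0.0)] -> [ 0.4777 -0.0326  0.09    0.3694]
```

Request:
{"method": "send_rows", "body": {"targets": [{"translation": [0.2, 0.09, 0], "spin": 0, "jaw": 0}, {"translation": [0.2, 0.09, 0], "spin": 0, "jaw": 0}, {"translation": [0.2, 0.09, 0.3], "spin": 0, "jaw": 0}, {"translation": [0.2, 0.09, 0.6], "spin": 0, "jaw": 0}, {"translation": [0.2, 0.09, 0.9], "spin": 0, "jaw": 0}]}}

```text
time: 38.65
tool_pos: [0.4773, -0.0326, 0.106]
tool_rot: [3.141, -0.0, 0.369]
contact_force: [0.2, 0.2, -1.5]
opening: 0.0097
grip_force: 60.0
```

Request:
{"method": "send_rows", "body": {"targets": [{"translation": [0, 0, 0.3], "spin": 0, "jaw": 0}, {"translation": [0, 0, 0.6], "spin": 0, "jaw": 0}, {"translation": [0, 0, 0.9], "spin": 0, "jaw": 0}, {"translation": [0, 0, 1.2], "spin": 0, "jaw": 0}, {"translation": [0, 0, 1.5], "spin": 0, "jaw": 0}]}}

```text
time: 39.15
tool_pos: [0.4778, -0.0327, 0.091]
tool_rot: [3.141, -0.001, 0.369]
contact_force: [1.9, -1.7, -1.7]
opening: 0.0094
grip_force: 60.0
```

```bash
python3 o.py
```

```text
t 39.15 [ 0.4778 -0.0327  0.091 ] [ 3.141e+00 -1.000e-03  3.690e-01] F [ 1.86 -1.71 -1.73] M [-0.125 -0.484 -0.061] q6 0.97
```

Request:
{"method": "send_rows", "body": {"targets": [{"translation": [0, 0, 0.1], "spin": 0, "jaw": 0}, {"translation": [0, 0, 0.2], "spin": 0, "jaw": 0}, {"translation": [0, 0, 0.3], "spin": 0, "jaw": 0}, {"translation": [0, 0, 0.45], "spin": 0, "jaw": 0}, {"translation": [0, 0, 0.45], "spin": 0, "jaw": 0}]}}

```text
time: 39.65
tool_pos: [0.4777, -0.0327, 0.0867]
tool_rot: [3.141, -0.001, 0.369]
contact_force: [5.1, -0.5, -2.5]
opening: 0.0097
grip_force: 60.0
```

```bash
python3 o.py
```

```text
t 39.65 [ 0.4777 -0.0327  0.0867] [ 3.141e+00 -1.000e-03  3.690e-01] F [ 5.08 -0.51 -2.47] M [-0.199 -0.771 -0.053] q6 0.97
```

Request:
{"method": "send_rows", "body": {"targets": [{"translation": [0.07, 0.03, 0], "spin": 0, "jaw": 0}, {"translation": [0.07, 0.03, 0], "spin": 0, "jaw": 0}, {"translation": [0.07, 0.03, 0.05], "spin": 0, "jaw": 0}, {"translation": [0.07, 0.03, 0.08], "spin": 0, "jaw": 0}, {"translation": [0.07, 0.03, 0.08], "spin": 0, "jaw": 0}]}}

```text
time: 40.15
tool_pos: [0.478, -0.0326, 0.0863]
tool_rot: [3.141, 0.0, 0.369]
contact_force: [-0.2, -0.5, 6.2]
opening: 0.0095
grip_force: 60.0
```

```bash
python3 o.py
```

```text
t 40.15 [ 0.478  -0.0326  0.0863] [3.141 0.    0.369] F [-0.17 -0.53  6.25] M [-0.234  0.033  0.046] q6 0.97
```

Resting on the start at 0.0863, with the lateral force gone. Now turn.

Request:
{"method": "send_rows", "body": {"targets": [{"translation": [0, 0, -0.08], "spin": 4, "jaw": 0}, {"translation": [0, 0, -0.05], "spin": 8, "jaw": 0}, {"translation": [0, 0.01, -0.03], "spin": 12, "jaw": 0}, {"translation": [0, 0.01, -0.01], "spin": 16, "jaw": 0}, {"translation": [0, 0.01, 0.01], "spin": 20, "jaw": 0}]}}

```text
time: 40.65
tool_pos: [0.478, -0.0328, 0.0856]
tool_rot: [3.141, 0.0, 0.018]
contact_force: [1.8, -2.3, -0.7]
opening: 0.0096
grip_force: 60.0
```

```bash
python3 o.py
```

```text
t 40.65 [ 0.478  -0.0328  0.0856] [3.141 0.    0.018] F [ 1.77 -2.28 -0.68] M [-0.415 -0.257  0.004] q6 1.33
```

Request:
{"method": "send_rows", "body": {"targets": [{"translation": [0, 0, 0.02], "spin": 4, "jaw": 0}, {"translation": [0, 0, 0.04], "spin": 8, "jaw": 0}, {"translation": [0, 0.01, 0.07], "spin": 12, "jaw": 0}, {"translation": [0, 0.01, 0.09], "spin": 16, "jaw": 0}, {"translation": [0, 0.01, 0.11], "spin": 20, "jaw": 0}]}}

```text
time: 41.15
tool_pos: [0.478, -0.033, 0.0845]
tool_rot: [3.141, 0.0, -0.332]
contact_force: [2.3, -3.2, -1.1]
opening: 0.0097
grip_force: 60.0
```

```bash
python3 o.py
```

```text
t 41.15 [ 0.478  -0.033   0.0845] [ 3.141  0.    -0.332] F [ 2.26 -3.16 -1.11] M [-0.476 -0.318 -0.041] q6 1.67
```

Request:
{"method": "send_rows", "body": {"targets": [{"translation": [0.03, 0.03, 0.02], "spin": 4, "jaw": 0}, {"translation": [0.03, 0.03, 0.04], "spin": 8, "jaw": 0}, {"translation": [0.03, 0.03, 0.07], "spin": 12, "jaw": 0}, {"translation": [0.03, 0.03, 0.09], "spin": 16, "jaw": 0}, {"translation": [0.03, 0.04, 0.11], "spin": 20, "jaw": 0}]}}

```text
time: 41.65
tool_pos: [0.478, -0.0334, 0.0833]
tool_rot: [3.141, 0.0, -0.681]
contact_force: [0.2, -1.8, -2.3]
opening: 0.0097
grip_force: 60.0
```

```bash
python3 o.py
```

```text
t 41.65 [ 0.478  -0.0334  0.0833] [ 3.141  0.    -0.681] F [ 0.23 -1.78 -2.26] M [-0.321 -0.155  0.014] q6 2.02
```

Request:
{"method": "send_rows", "body": {"targets": [{"translation": [0, 0, 0.02], "spin": 4, "jaw": 0}, {"translation": [0, 0, 0.04], "spin": 8, "jaw": 0}, {"translation": [0, 0.01, 0.07], "spin": 12, "jaw": 0}, {"translation": [0, 0.01, 0.09], "spin": 16, "jaw": 0}, {"translation": [0, 0.01, 0.11], "spin": 20, "jaw": 0}]}}

```text
time: 42.15
tool_pos: [0.4778, -0.0335, 0.0822]
tool_rot: [3.141, 0.0, -1.03]
contact_force: [0.7, -2.6, -0.4]
opening: 0.0096
grip_force: 60.0
```

```bash
python3 o.py
```

```text
t 42.15 [ 0.4778 -0.0335  0.0822] [ 3.141  0.    -1.03 ] F [ 0.73 -2.57 -0.38] M [-0.447 -0.173 -0.071] q6 2.37
```

Request:
{"method": "send_rows", "body": {"targets": [{"translation": [0, 0.01, 0.02], "spin": 4, "jaw": 0}, {"translation": [0, 0.02, 0.04], "spin": 8, "jaw": 0}, {"translation": [0, 0.02, 0.06], "spin": 11, "jaw": 0}, {"translation": [0, 0.02, 0.07], "spin": 14, "jaw": 0}, {"translation": [0, 0.02, 0.07], "spin": 14, "jaw": 0}]}}

```text
time: 42.65
tool_pos: [0.4776, -0.0336, 0.0815]
tool_rot: [3.141, 0.0, -1.272]
contact_force: [0.6, -2.8, -1.3]
opening: 0.0095
grip_force: 60.0
```

```bash
python3 o.py
```

```text
t 42.65 [ 0.4776 -0.0336  0.0815] [ 3.141  0.    -1.272] F [ 0.56 -2.76 -1.31] M [-0.427 -0.087  0.071] q6 2.61
```

Request:
{"method": "send_rows", "body": {"targets": [{"translation": [0, 0, -0.06], "spin": -7, "jaw": 0}, {"translation": [0, 0, -0.1], "spin": -14, "jaw": 0}, {"translation": [0, 0, -0.14], "spin": -21, "jaw": 0}, {"translation": [0, 0, -0.18], "spin": -28, "jaw": 0}, {"translation": [0, 0, -0.22], "spin": -34, "jaw": 0}]}}

```text
time: 43.15
tool_pos: [0.4781, -0.0332, 0.0836]
tool_rot: [-3.141, 0.0, -0.672]
contact_force: [2.3, -1.1, -2.5]
opening: 0.0098
grip_force: 60.0
```

Request:
{"method": "send_rows", "body": {"targets": [{"translation": [0, 0, -0.04], "spin": -7, "jaw": 0}, {"translation": [0, -0.01, -0.08], "spin": -14, "jaw": 0}, {"translation": [0, -0.02, -0.12], "spin": -21, "jaw": 0}, {"translation": [0, -0.02, -0.16], "spin": -28, "jaw": 0}, {"translation": [0, -0.03, -0.19], "spin": -34, "jaw": 0}]}}

```text
time: 43.65
tool_pos: [0.4781, -0.0329, 0.0855]
tool_rot: [-3.141, 0.0, -0.078]
contact_force: [1.8, -0.7, -2.4]
opening: 0.0095
grip_force: 60.0
```

Request:
{"method": "send_rows", "body": {"targets": [{"translation": [-0.03, 0, -0.04], "spin": -7, "jaw": 0}, {"translation": [-0.03, -0.01, -0.08], "spin": -14, "jaw": 0}, {"translation": [-0.03, -0.02, -0.12], "spin": -21, "jaw": 0}, {"translation": [-0.03, -0.02, -0.16], "spin": -28, "jaw": 0}, {"translation": [-0.03, -0.02, -0.18], "spin": -31, "jaw": 0}]}}

```text
time: 44.15
tool_pos: [0.4778, -0.0326, 0.0873]
tool_rot: [-3.141, 0.0, 0.462]
contact_force: [1.7, 0.2, -3.3]
opening: 0.0093
grip_force: 60.0
```

```bash
python3 o.py
```

```text
t 44.15 [ 0.4778 -0.0326  0.0873] [-3.141  0.     0.462] F [ 1.74  0.16 -3.28] M [ 0.051 -0.485  0.025] q6 0.88
```

The third screw turned freely for 1.6 rad: under 0.08 N m, and about 2 N at most. It is sound, so it goes to the tray.

Request:
{"method": "send_rows", "body": {"targets": [{"translation": [0, 0, -1], "spin": 0, "jaw": 0}, {"translation": [0, 0, -3], "spin": 0, "jaw": 0}, {"translation": [0, 0, -6], "spin": 0, "jaw": 0}, {"translation": [0, 0, -9], "spin": 0, "jaw": 0}, {"translation": [0, 0, -11], "spin": 0, "jaw": 0}]}}

```text
time: 44.65
tool_pos: [0.4776, -0.0327, 0.1999]
tool_rot: [3.142, -0.001, 0.456]
contact_force: [-0.3, 0.2, -3.3]
opening: 0.0097
grip_force: 60.0
```

```bash
python3 cont.py d
python3 - <<'E'
from h import *
plan((.434,.326,.2,.46))
E
```

```text
tray shift px 0 0 score 1.0
bin shift px 10 -2 score 0.77
[np.float64(5.88), np.float64(-17.11), np.float64(0.12), np.float64(-0.1)] -> [0.4565 0.1466 0.2013 0.4577]
[np.float64(5.91), np.float64(-17.09), np.float64(0.13), np.float64(-0.1)] -> [0.434  0.326  0.2    0.4595]
```

Request:
{"method": "send_rows", "body": {"targets": [{"translation": [5.9, -17.1, 0], "spin": 0, "jaw": 0}, {"translation": [5.9, -17.1, 0], "spin": 0, "jaw": 0}, {"translation": [5.9, -17.1, 0], "spin": 0, "jaw": 0}, {"translation": [5.9, -17.1, 0], "spin": 0, "jaw": 0}, {"translation": [5.9, -17.1, 0], "spin": 0, "jaw": 0}]}}

```text
time: 45.2
tool_pos: [0.4536, 0.1499, 0.197]
tool_rot: [-3.14, 0.002, 0.461]
contact_force: [-0.2, -0.8, -2.1]
opening: 0.0101
grip_force: 60.0
```

Request:
{"method": "send_rows", "body": {"targets": [{"translation": [5.9, -17.1, 0], "spin": 0, "jaw": 0}, {"translation": [5.9, -17.1, 0], "spin": 0, "jaw": 0}, {"translation": [5.9, -17.1, 0], "spin": 0, "jaw": 0}, {"translation": [5.9, -17.1, 0], "spin": 0, "jaw": 0}, {"translation": [5.9, -17.1, 0], "spin": 0, "jaw": 0}]}}

```text
time: 45.7
tool_pos: [0.4318, 0.3286, 0.1967]
tool_rot: [-3.141, 0.002, 0.46]
contact_force: [0.8, 0.2, -2.2]
opening: 0.0097
grip_force: 60.0
```

Request:
{"method": "send_rows", "body": {"targets": [{"translation": [0, 0, 4], "spin": 0, "jaw": 0}, {"translation": [0, 0, 8], "spin": 0, "jaw": 0}, {"translation": [0, 0, 11], "spin": 0, "jaw": 0}, {"translation": [0, 0, 12.5], "spin": 0, "jaw": 0}, {"translation": [0, 0, 13.3], "spin": 0, "jaw": 0}]}}

```text
time: 46.2
tool_pos: [0.4322, 0.3239, 0.0625]
tool_rot: [3.141, 0.005, 0.455]
contact_force: [0.0, -0.1, -2.6]
opening: 0.01
grip_force: 60.0
```

Request:
{"method": "send_rows", "body": {"targets": [{"translation": [0, 0, 0.2], "spin": 0, "jaw": 0}, {"translation": [0, 0, 0.2], "spin": 0, "jaw": 0.3}, {"translation": [0, 0, 0.2], "spin": 0, "jaw": 0.3}, {"translation": [0, 0, 0.2], "spin": 0, "jaw": 0.3}, {"translation": [0, 0, 0.2], "spin": 0, "jaw": 0.3}]}}

```text
time: 46.7
tool_pos: [0.4335, 0.3263, 0.0634]
tool_rot: [3.142, -0.002, 0.457]
contact_force: [0.1, 0.3, -0.7]
opening: 0.0273
grip_force: 0.0
```

Request:
{"method": "send_rows", "body": {"targets": [{"translation": [0, 0, -1], "spin": 0, "jaw": 0.3}, {"translation": [0, 0, -4], "spin": 0, "jaw": 0.3}, {"translation": [0, 0, -8], "spin": 0, "jaw": 0.5}, {"translation": [0, 0, -12], "spin": 0, "jaw": 0.5}, {"translation": [0, 0, -14], "spin": 0, "jaw": 0.5}]}}

```text
time: 47.2
tool_pos: [0.4342, 0.3267, 0.2073]
tool_rot: [-3.141, -0.006, 0.457]
contact_force: [0.1, 0.0, 0.7]
opening: 0.0446
grip_force: 0.0
```

Request:
{"method": "send_rows", "body": {"targets": [{"translation": [-5.9, 17.1, 0], "spin": 0, "jaw": 0.5}, {"translation": [-5.9, 17.1, 0], "spin": 0, "jaw": 0.5}, {"translation": [-5.9, 17.1, 0], "spin": 0, "jaw": 0.5}, {"translation": [-5.9, 17.1, 0], "spin": 0, "jaw": 0.5}, {"translation": [-5.9, 17.1, 0], "spin": 0, "jaw": 0.5}]}}

```text
time: 47.7
tool_pos: [0.456, 0.1434, 0.2036]
tool_rot: [3.14, -0.001, 0.452]
contact_force: [-0.2, -0.3, -0.4]
opening: 0.0459
grip_force: 0.0
```

```bash
python3 o.py; python3 cont.py e
python3 - <<'E'
from h import *
p,d=read_camera('scene');cv2.imwrite('pics/sc_e.png',p[:,:,::-1])
E
```

```text
t 47.7 [0.456  0.1434 0.2036] [ 3.14e+00 -1.00e-03  4.52e-01] F [-0.18 -0.31 -0.45] M [ 0.004  0.009 -0.003] q6 1.26
tray shift px 359 -117 score 0.39
bin shift px 10 -2 score 0.78
```

View pics/top_e.png

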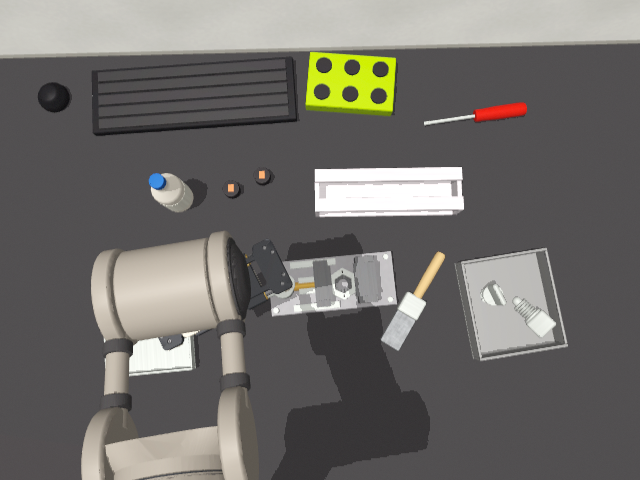

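View pics/sc_e.png

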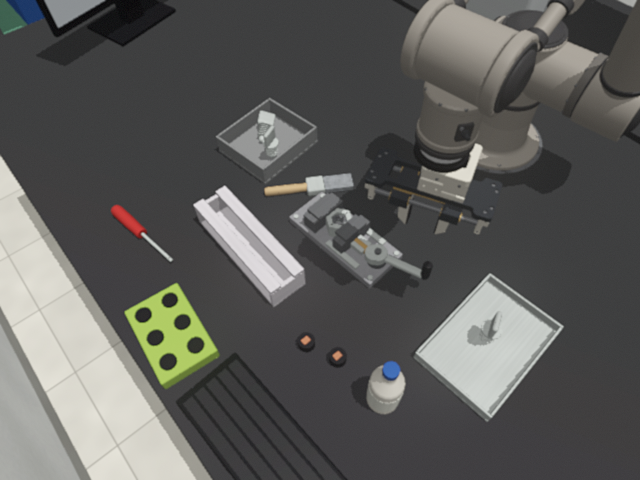

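The rack is empty. The scene view shows two screws in the bin near (266,130), one in the tray at (493,330), and the lever closed at (425,270). The arm touches nothing.

```bash
python3 -c "
from cell import job; print(job.hand_in())"
```

```text
the job is handed in; nothing more can be done
None
```

The job is handed in: the vice snapped closed and still holds the nut, the two screws that bound are in the grey bin, and the one that turned freely is in the steel tray; no verdict came back.

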